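# Fetch the heat sink from behind the components

## Task

The finned heat sink at the back of the open black housing is needed in the assembly cradle. First clear the three components standing in front of it onto the white foam sheet, then lay the heat sink flat between the stops of the cradle, and only after that put each component back in the housing exactly where it stood. Keep the components upright throughout.

Things in the scene. Friction and masses are not known exactly. Their poses are not given: they have to be found in the camera images.
- housing: Open black housing, fixed: floor 190 mm (x) by 274 mm (y), its top 6 mm above the table; walls 50 mm high at both sides (inner faces y = +/-131 mm) and at +x (inner face x = 85 mm), none at -x; fins outside to +/-149 mm; low circuit board at x below -46 mm. Origin: centre of its underside. The components stand in a row along y at about x = -10 mm, 80 mm apart, in any order.
- heatsink: Finned aluminium bar, 36 (its x) by 160 (its y) by 30 mm high, loose, 0.35 kg, lying along the housing's y at about its x = 35 mm, 5 mm behind the components, 32 mm before the rear wall. Fins run lengthwise; the long sides are flat, to grip across the 36 mm once the components are away. Origin: centre of its underside, z up. Either way round is right.
- capacitor: Round black can with two brass studs on its pale top, 44 mm diameter, 85 mm high (studs 4 mm more), about 0.22 kg, loose, standing upright. Origin: centre of its underside, z up. Which way it is turned does not matter.
- transformer: Square block with dark steel plates above and below a copper-coloured winding, 46 by 46 by 80 mm high, about 0.42 kg, loose, standing upright. Origin: centre of its underside, z up, x and y square to its sides (within 0.1 rad of the housing's). Its yaw at the end does not matter.
- filter: Bright steel box with pale label patches and a dark round boss on top, 46 mm (its x) by 40 mm (its y) by 78 mm high, the boss 28 mm in diameter and 12 mm higher, about 0.3 kg, loose, standing upright. Origin: centre of its underside, z up, axes within 0.1 rad of the housing's. Its yaw at the end does not matter.
- foam: White firm foam sheet, fixed, 260 mm (its x) by 150 mm (its y), 8 mm thick, to the left or right of the housing: the side area for the three components. Origin: centre of its underside; its top is 8 mm above that.
- cradle: Assembly cradle, fixed, on the other side of the housing from the foam: plywood plate 84 mm (its x) by 200 mm (its y), top 8 mm above the table, with grey stops 12 mm high on it at ends and corners. Between them a space of 52 (x) by 176 mm (y) takes the heat sink, long axis along y; the long sides have no stops for |y| under 70 mm: room for fingers. Origin: centre of the underside.

How it is judged:
By the outcome, as a careful person would: the job done as asked, in the order asked, and still so for the second after the job is handed in, with the robot touching nothing.
It also fails if it takes over 128 s, if anything falls off the work surface, if the arm or the gripper's body presses on something with over 40 N, if the wrist force passes 120 N, or if a joint passes its speed limit or range.

## Robot

A 6-joint arm with a two-finger parallel gripper is mounted at the origin on the work surface. World frame = base frame: x ahead of the robot, y to its left, z up, the work surface at z = 0. Lengths are in m, angles in rad, forces in N, time in s.
With the tool pointing down it reaches from about 0.4 to 0.825 m from the base axis. Payload 7 kg.
Tool frame: the origin (TCP) lies midway between the tips of the shut fingers; the grasp point (between the pads) lies 19 mm behind it; z points along the fingers, x is the direction in which the jaws open and shut, and the axes are right-handed (so a half turn about z gives the same grasp; the last joint's range is limited). The gripper opens to 88 mm and grips with 3 to 60 N. Pads are 19 mm wide; open, the fingers measure 130 mm over their backs; the gripper's body (78 mm by 193 mm) begins 47 mm behind the grasp point.
Start: joints at [-1.012, 0.359, 0.012, 0, -1.224, -0.288], TCP at [0.181, -0.65, 0.227] pointing down, gripper open.
Joint ranges: [-3.07, 3.07], [-1.43, 2.12], [-1.02, 1.25], [-3.03, 1.67], [-3.05, -0], [-3.03, 3.03]. Speed limits (rad/s): [2.39, 2.39, 3.01, 3.14, 3.14, 3.14].

## Interface

Orientations are given as [roll, pitch, yaw] about the fixed x, y, z axes, in that order (R = Rz(yaw) Ry(pitch) Rx(roll)).
In Python, from station import arm, grab_frame, camera_params gives the robot as it stands.
- The arm moves only by the shell command python3 -m handwheel 'ROWS' [FORCE]. ROWS is JSON, a list that holds one entry, the list of rows, each a list of 5 numbers: the finger opening in m, from 0 to 0.0876, then the shift along the tool's x, y, z in m, then the turn about the tool's z in degrees. A call has 1 to 20 rows; each row is the pose to reach, as a shift and turn from the pose measured when the call began, along the tool's axes at that moment; what a row does not reach only later rows make up. A row lasts 1/12 s, in which the tool goes at most 41.7 mm and 7.16 degrees, less where a joint would pass 70% of its speed; a pose out of reach is approached as far as the arm can. A call with a gripper value outside its range is refused whole. The fingers move at their own pace and stop on an object; FORCE is the grip in N (left out, the last holds). Time passes only in rows, so rows that repeat a pose let the fingers close. It gives the time, the measured TCP pose, the force and the opening at its end, in the units of the state.
- arm.get_state(): the state, without advancing time (a new reading comes with each control period).
- grab_frame(name): name is "side" or "top"; returns the picture (384x512x3 uint8, blue, green, red); there is no depth.
- camera_params(name): a dict with "intrinsics" (3x3 intrinsics, pixels), "R" (3x3) and "t" (3): a world point X has camera coordinates R X + t. Camera axes: x right, y down, z forward; pixel columns grow to the right and rows downward; lengths in m; the calibration is good to about 2 mm. A picture is of the moment at which its call begins. camera_params takes no time and is no camera call.
- arm.job_done(): hands the job in, once; it reports no verdict.
The state is a dict: "t": time; "q": joint angles; "qd": joint speeds; "joint_efforts": joint torques, N m; "eef_pos": TCP position; "ee_rot": TCP orientation; "force": force on the tool from outside, world axes, zero at the start; "moment": the same for the moment, N m; "width": finger opening in m.
Only numpy, scipy, OpenCV 4.12 (cv2) and the standard library are available. Lean on these libraries where they do the work, as an engineer would, in place of code of your own. Each camera call takes 0.05 s, during which the arm holds its last target.

## Working session

There is one attempt and no reset: what is moved stays moved. The work goes in short steps, Python scripts to look and compute and a shell command to move; the robot and the scene stay as the last step left them, time stands still between calls to the robot, and variables do not carry over. Pictures are saved under pics/ and viewed, and the job is handed in when it is done.

```bash
ls; mkdir -p pics; python3 - <<'E'
from station import arm, grab_frame, camera_params
import cv2
for n in("side","top"):
    f=grab_frame(n); cv2.imwrite(f"pics/{n}0.png",f); p=camera_params(n)
    print(n,p)
print(arm.get_state())
E
```

```text
pics
side {'intrinsics': array([[377.15985041,   0.        , 255.54237064],
       [  0.        , 377.15985041, 189.77547974],
       [  0.        ,   0.        ,   1.        ]]), 'R': array([[ 0.92754415, -0.37331261,  0.01730738],
       [-0.28231195, -0.73028187, -0.62208388],
       [ 0.24487102,  0.57212418, -0.78275929]]), 't': array([-0.4812825 ,  0.15566399,  0.677609  ])}
top {'intrinsics': array([[430.12771278,   0.        , 255.08286507],
       [  0.        , 430.12771278, 191.45678809],
       [  0.        ,   0.        ,   1.        ]]), 'R': array([[ 0.0149378 , -0.99976173,  0.01591672],
       [-0.99824684, -0.01582318, -0.05703401],
       [ 0.05727227, -0.01503686, -0.99824535]]), 't': array([-0.02846932,  0.54181972,  1.01333877])}
{'t': 0.1, 'q': array([-1.01188973e+00,  3.59324261e-01,  1.11269003e-02, -3.14749569e-04,
       -1.22408479e+00, -2.88083201e-01]), 'qd': array([ 0.00072075, -0.00049903,  0.00245586,  0.0015958 ,  0.00086376,
       -0.00062171]), 'joint_efforts': array([-5.15092888e-04, -5.84161162e+01,  2.93754405e+01,  7.01551214e+00,
        1.02741370e-02, -6.48913397e-05]), 'eef_pos': array([ 0.18042242, -0.64997724,  0.22569917]), 'ee_rot': array([-3.14145417e+00, -1.50866632e-03,  1.84151244e+00]), 'force': array([ 0.27536382,  0.23840032, -0.53928085]), 'moment': array([-0.03690152,  0.01186916, -0.02456584]), 'width': 0.08722131252046149}
```

View pics/side0.png

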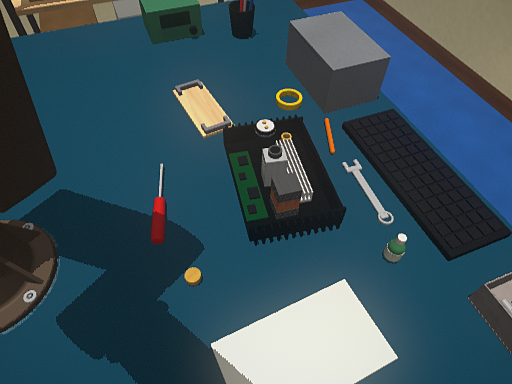

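View pics/top0.png

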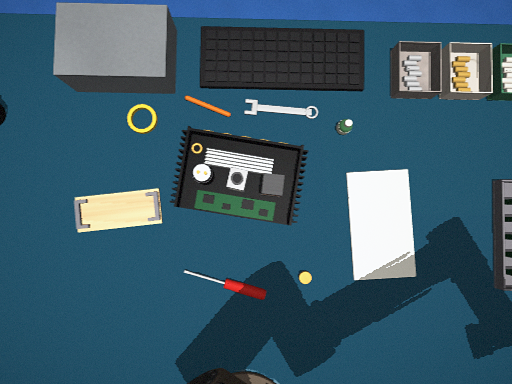

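The side view shows the housing in the middle with capacitor, filter and transformer in a row, the cradle at upper left and the foam at the bottom. In the top view the housing is at about (240,177), the cradle at (118,210) and the foam at (381,225). I'll enlarge these next.

```bash
python3 - <<'E'
import cv2
t=cv2.imread('pics/top0.png');s=cv2.imread('pics/side0.png')
cv2.imwrite('pics/top0c.png',cv2.resize(t[115:235,165:315],None,fx=5,fy=5,interpolation=cv2.INTER_CUBIC)[:600])
cv2.imwrite('pics/side0c.png',cv2.resize(s[105:250,215:355],None,fx=4,fy=4,interpolation=cv2.INTER_CUBIC))
cv2.imwrite('pics/top0d.png',cv2.resize(t[170:250,60:180],None,fx=6,fy=6,interpolation=cv2.INTER_CUBIC))
E
```

```text
(no output)
```

View pics/top0c.png

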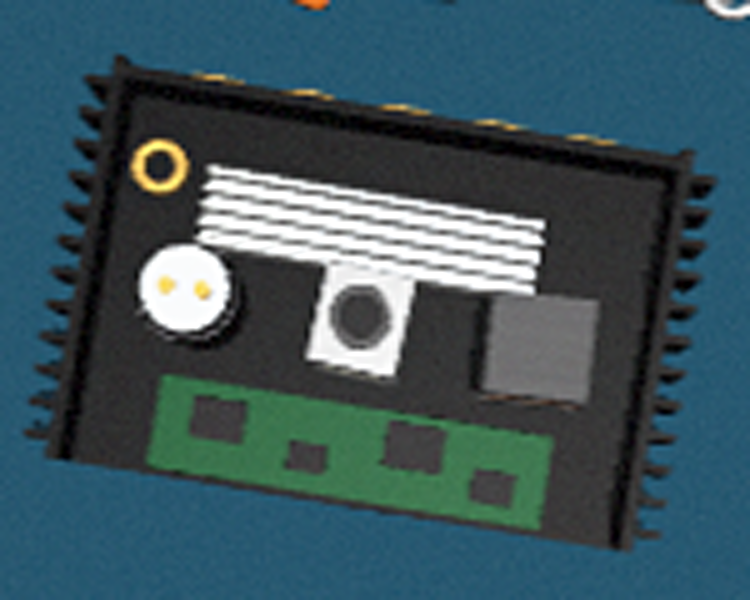

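View pics/side0c.png

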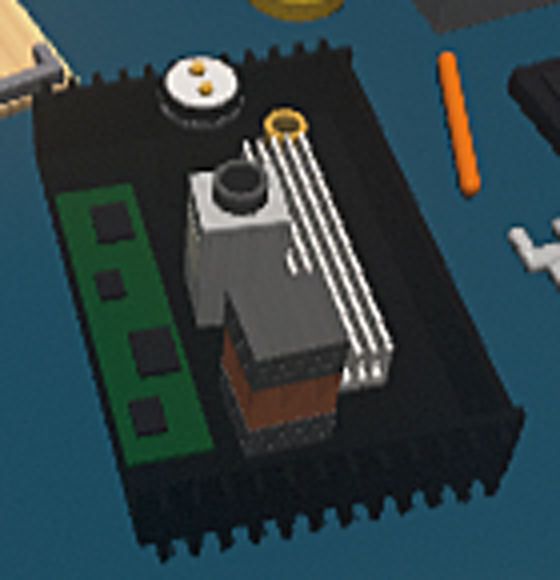

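View pics/top0d.png

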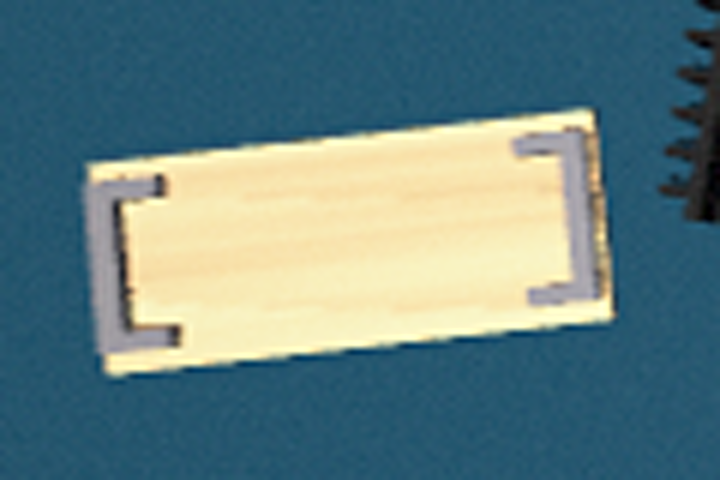

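In the enlarged top view, from left to right, are the capacitor (202,173), the filter with its boss at (237,179) and the transformer (273,184). The heat sink's bright fins are behind them, and a small toroid stands in the corner at (197,148). Next I'll measure.

```bash
cat > h.py <<'E'
import numpy as np, cv2, sys
from station import arm, grab_frame, camera_params
P={n:camera_params(n) for n in("side","top")}
def ray(n,uv):
    p=P[n]; d=p['R'].T@(np.linalg.inv(p['intrinsics'])@np.array([uv[0],uv[1],1.])); return -p['R'].T@p['t'],d
def atz(n,uv,z):
    c,d=ray(n,uv); return (c+d*(z-c[2])/d[2])
def proj(n,X):
    p=P[n]; c=p['R']@np.asarray(X,float)+p['t']; v=p['intrinsics']@c; return v[:2]/v[2]
def tri(us,ut):
    c1,d1=ray('side',us);c2,d2=ray('top',ut)
    A=np.stack([d1,-d2],1);s=np.linalg.lstsq(A,c2-c1,rcond=None)[0]
    a=c1+s[0]*d1;b=c2+s[1]*d2; return (a+b)/2,np.linalg.norm(a-b)
def rectz(n,mask,z):
    c,_=cv2.findContours(mask.astype(np.uint8),cv2.RETR_EXTERNAL,cv2.CHAIN_APPROX_NONE)
    c=max(c,key=cv2.contourArea)[:,0,:]
    w=np.array([atz(n,p,z)[:2] for p in c],np.float32)*1000
    return cv2.minAreaRect(w),c
def pose():
    s=arm.get_state();return s
def delta(target,yaw=None):
    "target TCP xyz (m) -> shift in tool axes, turn deg"
    from scipy.spatial.transform import Rotation as Ro
    s=arm.get_state();R=Ro.from_euler('xyz',s['ee_rot']).as_matrix()
    d=R.T@(np.array(target)-s['eef_pos'])
    out=None
    if yaw is not None:
        out=np.degrees((s['ee_rot'][2]-yaw+np.pi/2)%np.pi-np.pi/2)  # tool z down: + turn reduces yaw
    return np.round(d*1000,1),out
E
python3 - <<'E'
from h import *
t=cv2.imread('pics/top0.png');s=cv2.imread('pics/side0.png')
hsv=cv2.cvtColor(t,cv2.COLOR_BGR2HSV)
H,S,V=cv2.split(hsv)
def show(nm,m,z,roi):
    M=np.zeros_like(m);x0,y0,x1,y1=roi;M[y0:y1,x0:x1]=m[y0:y1,x0:x1]
    r,c=rectz('top',M,z);print(nm,np.round(r[0],1),np.round(r[1],1),round(r[2],1),len(c)); return r,c
show('foam',(S<60)&(V>100),.008,(335,160,430,290))
show('cradle',((H<40)&(V>130))|((S<70)&(V>90)),.008,(60,175,178,245))
show('board',(H>40)&(H<85)&(S>60),.008,(185,180,285,225))
show('cap',(S<60)&(V>150)|((H<40)&(V>150)),.091,(190,161,214,184))
show('boss',(V<110)|0,.096,(229,170,246,186))
show('trafo',(V>80)&(S<60),.086,(259,173,288,197))
show('filter',(V>110)&(S<60),.084,(224,169,249,192))
show('ring',(H<40)&(S>90)&(V>120),.01,(188,140,206,156))
# housing outer black
m=(V<75);r,c=rectz('top',m*0+m,.05)
print('foamside?')
# ring/others tri
print('ring',tri((286,136),(197,148.3)))
print('capbrass',[tri(a,b) for a,b in (((264.7,122.2),(198.2,172)),((266.5,127.3),(205.7,173)))])
print('boss',tri((275,150),(237,178)))
E
```

```text
foam [ 469.3 -324. ] [260.2 152. ] 4.2 336
cradle [493.5 308. ] [ 85.5 205.5] 7.2 237
board [509.6  28.7] [192.8  46.1] 81.7 190
cap [582.6  97.3] [42.3 44.3] 1.0 69
boss [566.7  22.6] [23.5 23.4] 45.9 36
trafo [555.4 -55.5] [49.2 55.9] 0.9 88
filter [567.5  22.3] [40.7 51.2] 78.0 75
ring [645.6 122.3] [25.  24.8] 27.6 30
foamside?
ring (array([0.64348997, 0.12004884, 0.02069944]), np.float64(0.0011123745590777894))
capbrass [(array([0.57997447, 0.10701549, 0.09388897]), np.float64(0.0025175630269318474)), (array([0.57762705, 0.09054875, 0.09405181]), np.float64(0.0016901214835436124))]
boss (array([0.56713406, 0.02129794, 0.0956293 ]), np.float64(0.0008499990051679264))
```

```bash
python3 - <<'E'
import cv2,numpy as np
t=cv2.imread('pics/top0.png');s=cv2.imread('pics/side0.png')
a=[cv2.resize(i,(390,390),interpolation=cv2.INTER_NEAREST) for i in (t[160:190,188:218],t[165:195,222:252],t[168:198,257:287],)]
b=[cv2.resize(i,(390,390),interpolation=cv2.INTER_NEAREST) for i in (s[110:140,250:280],s[140:170,258:288],s[165:195,268:298])]
im=np.vstack([np.hstack(a),np.hstack(b)]);cv2.imwrite('pics/z0.png',cv2.resize(im,(798,532),interpolation=cv2.INTER_NEAREST))
E
```

```text
(no output)
```

View pics/z0.png

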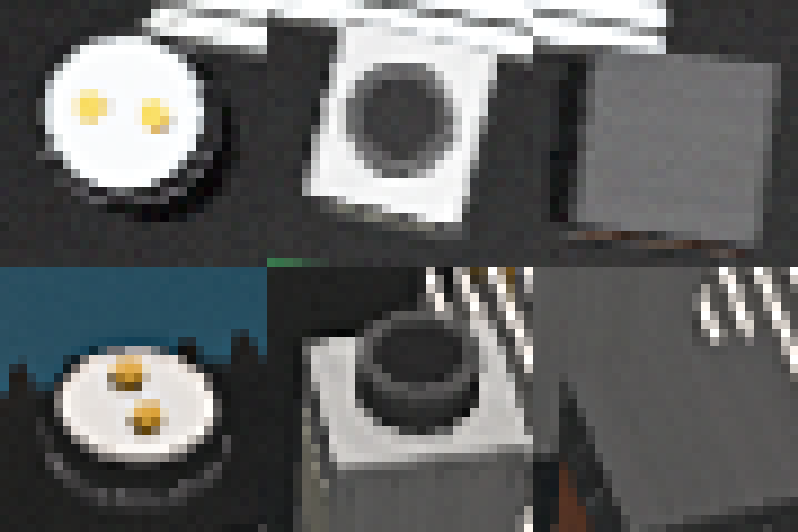

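```bash
python3 - <<'E'
from h import *
f=lambda a:np.round(np.array(a)*1000,1)
print('cap top',f(atz('top',(201.5,172.2),.091)),'side',f(atz('side',(264.8,124.7),.091)))
print('boss top',f(atz('top',(236.5,177.8),.096)))
o=np.array
cs=[(50,55),(246,62),(225,245),(43,230)]
W=[f(atz('top',(257+x/8.87-.5,168+y/8.87-.5),.086)) for x,y in cs];print('tr',W,np.mean(W,0))
cs=[(340-266,28),(497-266,48),(465-266,222),(305-266,193)]
W=[f(atz('top',(222+x/8.87-.5,165+y/8.87-.5),.084)) for x,y in cs];print('filt',W,np.mean(W,0))
# heat sink top corners from top0c crop
cs=[(208,165),(545,220),(533,292),(200,243)]
W=[f(atz('top',(165+x/5-.4,115+y/5-.4),.036)) for x,y in cs];print('hs',W,np.mean(W,0))
# housing rim corners: inner wall top corners at z=.05 
cs=[(120,58),(690,152)]
W=[f(atz('top',(165+x/5-.4,115+y/5-.4),.05)) for x,y in cs];print('rim back corners',W)
cs=[(163,375),(553,437),(540,528),(148,468)]
W=[f(atz('top',(165+x/5-.4,115+y/5-.4),.008)) for x,y in cs];print('board',W,np.mean(W,0))
# cradle corners
cs=[(88,162),(594,110),(614,318),(106,376)]
W=[f(atz('top',(60+x/6-.4,170+y/6-.4),.008)) for x,y in cs];print('cradle',W,np.mean(W,0))
# stops inner: left bar centre line/ right bar
cs=[(100,268),(583,215)]
W=[f(atz('top',(60+x/6-.4,170+y/6-.4),.02)) for x,y in cs];print('stops',W,np.mean(W,0), np.degrees(np.arctan2(*(W[0]-W[1])[:2])))
E
```

```text
cap top [578.8 100.5  91. ] side [579.7 102.2  91. ]
boss top [567.1  22.6  96. ]
tr [array([578.1, -34.2,  86. ]), array([577.2, -83.7,  86. ]), array([530.9, -78.9,  86. ]), array([534. , -33.1,  86. ])] [555.05  -57.475  86.   ]
filt [array([590.7,  38.2,  84. ]), array([586.3,  -1.5,  84. ]), array([542.2,   5.9,  84. ]), array([548.9,  46.2,  84. ])] [567.025  22.2    84.   ]
hs [array([642.6,  96.8,  36. ]), array([619.3, -62.3,  36. ]), array([585.1, -57.1,  36. ]), array([605.6,  99.8,  36. ])] [613.15  19.3   36.  ]
rim back corners [array([689.9, 137.4,  50. ]), array([ 650.4, -128.7,   50. ])]
board [array([544.9, 119.1,   8. ]), array([518. , -69.1,   8. ]), array([474.1, -63.4,   8. ]), array([500.1, 125.2,   8. ])] [509.275  27.95    8.   ]
cradle [array([523.5, 412.2,   8. ]), array([547.4, 211.7,   8. ]), array([464.5, 201.5,   8. ]), array([438.6, 401.8,   8. ])] [493.5 306.8   8. ]
stops [array([481.4, 401.1,  20. ]), array([505.1, 212.4,  20. ])] [493.25 306.75  20.  ] -7.158647207598537
```

```bash
python3 - <<'E'
from h import *
print(delta((.555,-.0575,.17),np.radians(86)))
E
```

```text
(array([470.6, 519.4,  56.3]), np.float64(19.510890902402586))
```

```bash
python3 -m handwheel '[[[0.062,0.02,0.022,0,2],[0.062,0.05,0.055,0.005,4],[0.062,0.08,0.088,0.01,6],[0.062,0.11,0.121,0.015,8],[0.062,0.14,0.154,0.02,10],[0.062,0.17,0.187,0.025,12],[0.062,0.20,0.221,0.03,14],[0.062,0.23,0.254,0.035,16],[0.062,0.26,0.287,0.04,18],[0.062,0.29,0.32,0.045,19.5],[0.062,0.32,0.353,0.05,19.5],[0.062,0.35,0.386,0.056,19.5],[0.062,0.38,0.419,0.056,19.5],[0.062,0.41,0.452,0.056,19.5],[0.062,0.44,0.486,0.056,19.5],[0.062,0.46,0.508,0.056,19.5],[0.062,0.47,0.519,0.056,19.5],[0.062,0.471,0.519,0.056,19.5],[0.062,0.471,0.519,0.056,19.5],[0.062,0.471,0.519,0.056,19.5]]]' 35; python3 - <<'E'
from h import *
s=arm.get_state();print(s['q'])
print(delta((.555,-.0575,.055),np.radians(86)))
E
```

```text
t: 1.77
eef_pos: [0.5542, -0.0568, 0.1697]
ee_rot: [-3.14, -0.001, 1.503]
force: [-0.5, 0.2, -1.3]
width: 0.0618
[ 0.24811742  0.21218324 -0.32903315 -0.00192616 -1.03119556 -1.88615966]
(array([ -0.7,   1.1, 114.7]), np.float64(0.09025097134203912))
```

```bash
cat > look.py <<'E'
from h import *
n=sys.argv[1]
for c,r in(("top",sys.argv[2]),("side",sys.argv[3])):
    f=grab_frame(c);cv2.imwrite(f"pics/{c}_{n}_full.png",f)
    x0,y0,x1,y1=map(int,r.split(','));k=min(400/(x1-x0),560/(y1-y0))
    g=cv2.resize(f[y0:y1,x0:x1],None,fx=k,fy=k,interpolation=cv2.INTER_CUBIC)
    L=np.zeros((600,400,3),np.uint8);L[:g.shape[0],:min(400,g.shape[1])]=g[:,:400]
    A=L if c=="top" else np.hstack([A,L])
cv2.imwrite(f"pics/look_{n}.png",A)
E
python3 look.py 1 165,115,315,235 205,80,345,260
```

```text
(no output)
```

View pics/look_1.png

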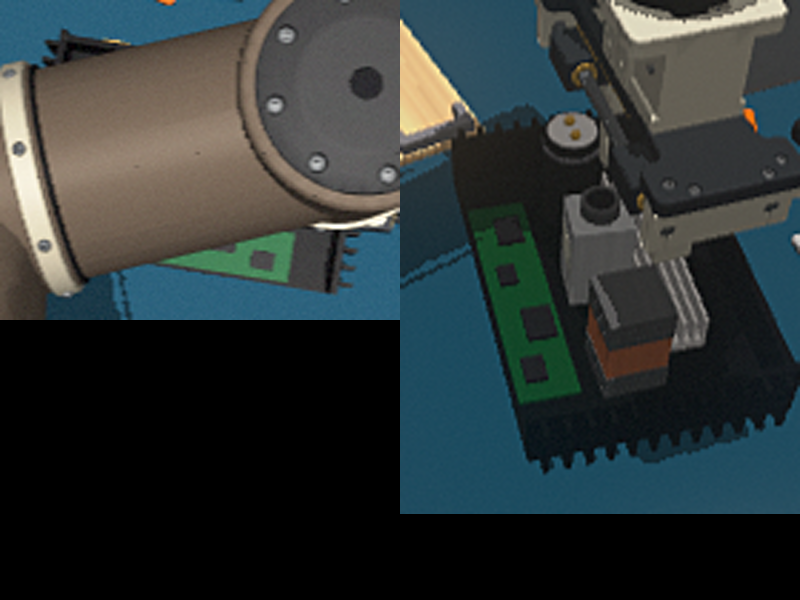

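```bash
python3 - <<'E'
from h import *
f=cv2.imread('pics/side_1_full.png')
def dot(X,c):
    u=proj('side',X);cv2.circle(f,tuple(int(round(v*16)) for v in u),16,c,-1,shift=4);print(np.round(u,1))
dot((.5542,-.0568,.1697),(0,0,255))
dot((.5542+.002,-.0568+.031,.1697),(255,0,255))
dot((.5542-.002,-.0568-.031,.1697),(255,0,255))
a=np.radians(-4)
for x,y in((-23,-23),(-23,23),(23,23),(23,-23)):
    for z in(.086,.006): dot((.555+(x*np.cos(a)-y*np.sin(a))/1000,-.0575+(x*np.sin(a)+y*np.cos(a))/1000,z),(0,255,255))
cv2.imwrite('pics/ov1.png',cv2.resize(f[80:260,205:395],None,fx=3.3,fy=3.3,interpolation=cv2.INTER_CUBIC)[:600])
E
```

```text
[288.7 152. ]
[282.3 139.9]
[295.4 164.8]
[278.1 195.2]
[275.6 219.5]
[269.9 177. ]
[268.1 202. ]
[292.3 171.7]
[288.7 196.8]
[301.3 189.4]
[296.9 213.9]
```

View pics/ov1.png

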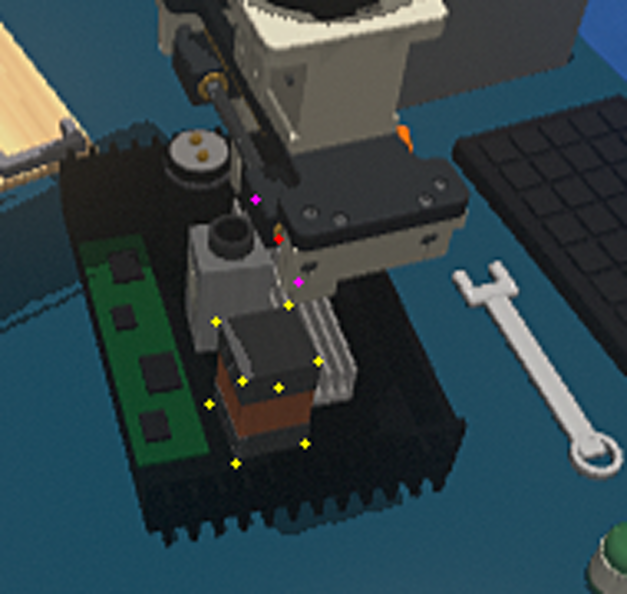

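```bash
python3 - <<'E'
from h import *
for u,v in((455,245),(330,290),(300,298),(285,235),(465,200)):
    p=(205+u/3.3,80+v/3.3);print((u,v),[np.round(atz('side',p,z),3) for z in(.17,.236,.26)])
E
python3 -c "
import cv2;f=cv2.imread('pics/side_1_full.png');cv2.imwrite('pics/zz.png',cv2.resize(f[100:190,250:360],None,fx=6,fy=6,interpolation=cv2.INTER_CUBIC))"
```

```text
(455, 245) [array([ 0.639, -0.095,  0.17 ]), array([ 0.594, -0.146,  0.236]), array([ 0.578, -0.164,  0.26 ])]
(330, 290) [array([ 0.564, -0.1  ,  0.17 ]), array([ 0.53 , -0.15 ,  0.236]), array([ 0.518, -0.168,  0.26 ])]
(300, 298) [array([ 0.547, -0.099,  0.17 ]), array([ 0.516, -0.15 ,  0.236]), array([ 0.504, -0.168,  0.26 ])]
(285, 235) [array([ 0.559, -0.057,  0.17 ]), array([ 0.526, -0.113,  0.236]), array([ 0.514, -0.134,  0.26 ])]
(465, 200) [array([ 0.661, -0.068,  0.17 ]), array([ 0.613, -0.123,  0.236]), array([ 0.596, -0.143,  0.26 ])]
```

View pics/zz.png

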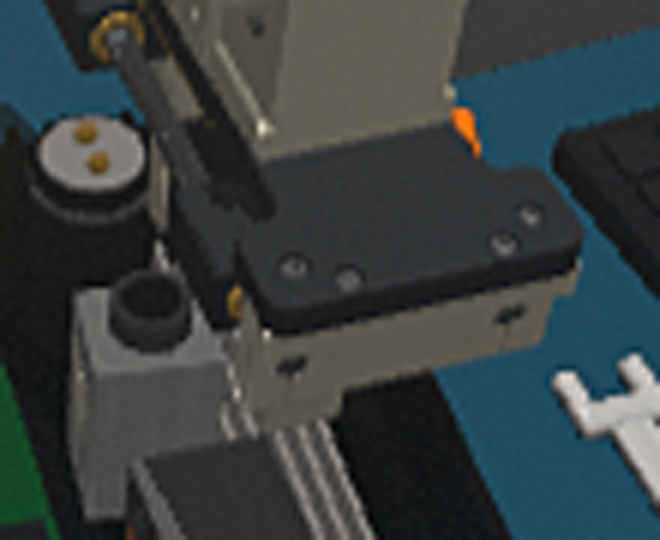

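The side view confirms the geometry: the near finger tip is where the pose predicts, and the predicted transformer corners fit to within about 1 px. Descending now.

```bash
python3 -m handwheel '[[[0.062,0,0.001,0.015,0],[0.062,0,0.001,0.035,0],[0.062,0,0.001,0.055,0],[0.062,0,0.001,0.075,0],[0.062,0,0.001,0.09,0],[0.062,0,0.001,0.102,0],[0.062,0,0.001,0.11,0],[0.062,0,0.001,0.114,0],[0.062,0,0.001,0.115,0],[0.062,0,0.001,0.115,0]]]' 35
python3 look.py 2 165,115,315,235 205,100,345,260
```

```text
t: 2.7
eef_pos: [0.5547, -0.0584, 0.0555]
ee_rot: [-3.141, -0.001, 1.5]
force: [-0.6, -0.4, -0.6]
width: 0.062
```

View pics/look_2.png

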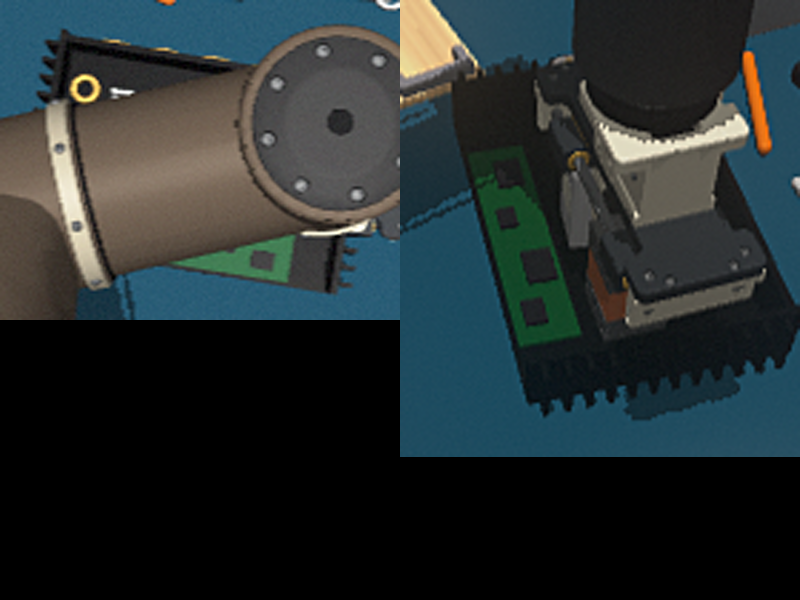

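```bash
python3 -m handwheel '[[[0.052,0.001,0,0,0],[0.048,0.001,0,0,0],[0.044,0.001,0,0,0],[0.03,0.001,0,0,0],[0.03,0.001,0,0,0],[0.03,0.001,0,0,0],[0.03,0.001,0,0,0]]]' 35
```

```text
t: 3.38
eef_pos: [0.5555, -0.057, 0.0564]
ee_rot: [3.141, -0.002, 1.501]
force: [-1.6, -0.3, 6.9]
width: 0.0457
```

```bash
python3 -m handwheel '[[[0.03,0,0,-0.004,0],[0.03,0,0,-0.015,0],[0.03,0,0,-0.035,0],[0.03,0,0,-0.06,0],[0.03,0,0,-0.085,0],[0.03,0,0,-0.105,0],[0.03,0,0,-0.115,0],[0.03,0,0,-0.12,0],[0.03,0,0,-0.12,0],[0.03,-0.005,0,-0.12,0]]]' 35
python3 - <<'E'
from h import *
print(arm.get_state()['force'],arm.get_state()['width'])
print(delta((.549,-.318,.058),np.radians(86)))
E
```

```text
t: 4.22
eef_pos: [0.5544, -0.0618, 0.1752]
ee_rot: [-3.141, -0.002, 1.501]
force: [-0.2, 0.4, -4.3]
width: 0.0458
[-0.22577543  0.43830482 -4.33029816] 0.04579186535187295
(array([-256.2,   12.7,  116.8]), np.float64(-0.006465179821033831))
```

```bash
python3 look.py 3 165,115,315,235 205,100,345,260
```

```text
(no output)
```

View pics/look_3.png

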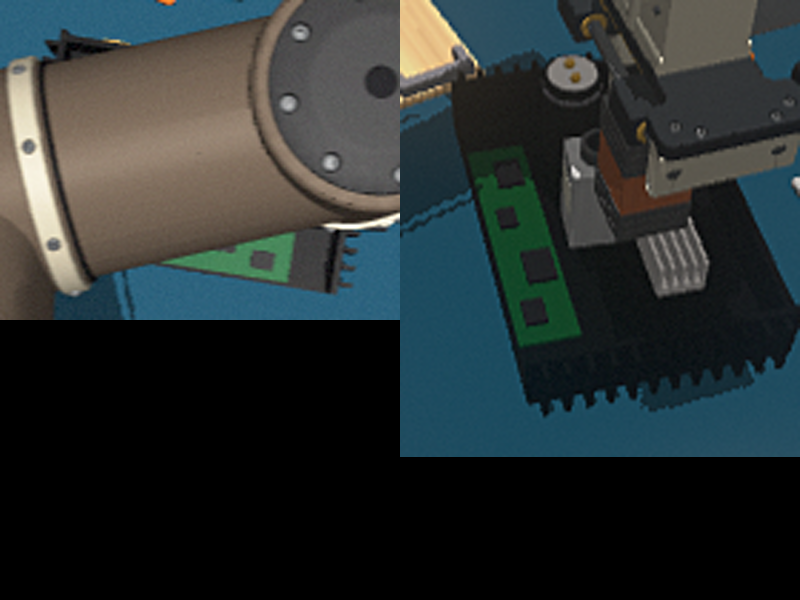

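The transformer is lifted and upright, and the force of −4.3 N matches 0.42 kg. Moving it over to the foam.

```bash
python3 -m handwheel '[[[0.03,-0.012,0.001,0,0],[0.03,-0.036,0.002,0,0],[0.03,-0.07,0.003,0,0],[0.03,-0.11,0.005,0,0],[0.03,-0.15,0.007,0,0],[0.03,-0.19,0.009,0,0],[0.03,-0.22,0.011,0,0],[0.03,-0.244,0.012,0.005,0],[0.03,-0.256,0.013,0.02,0],[0.03,-0.256,0.013,0.045,0],[0.03,-0.256,0.013,0.07,0],[0.03,-0.256,0.013,0.09,0],[0.03,-0.256,0.013,0.103,0],[0.03,-0.256,0.013,0.11,0],[0.03,-0.256,0.013,0.113,0],[0.03,-0.256,0.013,0.113,0]]]' 35
python3 look.py 4 300,130,450,300 205,120,405,384
```

```text
t: 5.65
eef_pos: [0.5481, -0.3191, 0.0605]
ee_rot: [-3.137, -0.001, 1.5]
force: [-0.4, 0.7, -3.8]
width: 0.046
```

View pics/look_4.png

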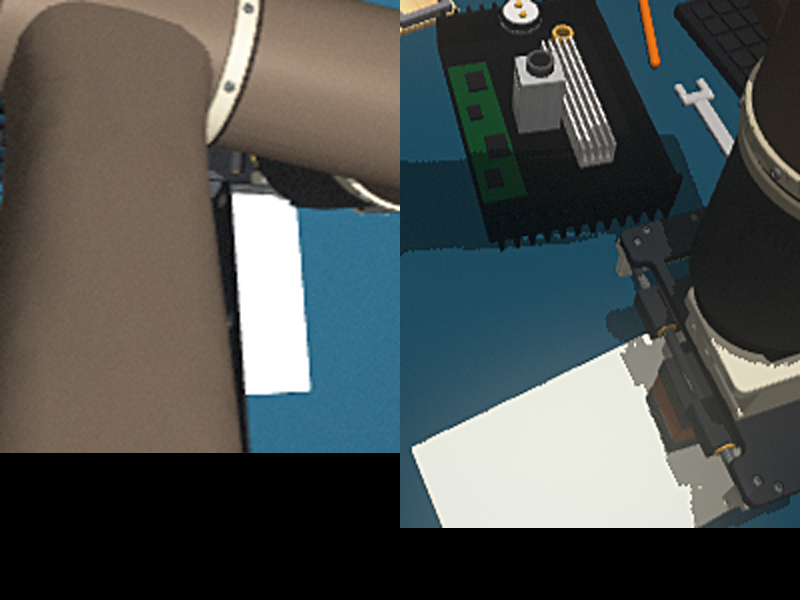

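```bash
python3 -m handwheel '[[[0.03,0,0,0.001,0],[0.03,0,0,0.002,0],[0.03,0,0,0.0025,0],[0.03,0,0,0.0025,0]]]' 35
```

```text
t: 6.08
eef_pos: [0.5493, -0.3192, 0.06]
ee_rot: [-3.141, -0.0, 1.501]
force: [-0.0, -0.4, -4.6]
width: 0.0463
```

```bash
python3 -m handwheel '[[[0.03,0,0,0.001,0],[0.03,0,0,0.002,0],[0.03,0,0,0.003,0],[0.03,0,0,0.003,0]]]' 35
```

```text
t: 6.42
eef_pos: [0.5495, -0.3193, 0.0584]
ee_rot: [-3.141, 0.0, 1.501]
force: [-3.2, 1.9, 7.3]
width: 0.0461
```

```bash
python3 -m handwheel '[[[0.05,0,0,-0.0005,0],[0.056,0,0,-0.0005,0],[0.065,0,0,-0.0005,0],[0.065,0,0,-0.001,0],[0.065,0,0,-0.01,0],[0.065,0,0,-0.03,0],[0.065,0,0,-0.06,0],[0.065,0,0,-0.09,0],[0.065,0,0,-0.11,0],[0.065,0,0,-0.12,0],[0.065,0,0,-0.12,0]]]' 35
python3 - <<'E'
from h import *
print(delta((.567,.0223,.178),np.radians(81.5)))
E
python3 look.py 5 160,115,420,290 205,110,405,374
```

```text
t: 7.33
eef_pos: [0.5509, -0.3198, 0.1819]
ee_rot: [3.137, 0.001, 1.501]
force: [0.5, -0.3, -0.6]
width: 0.065
(array([342.4,  -7.7,   3.4]), np.float64(4.525590077748879))
```

View pics/look_5.png

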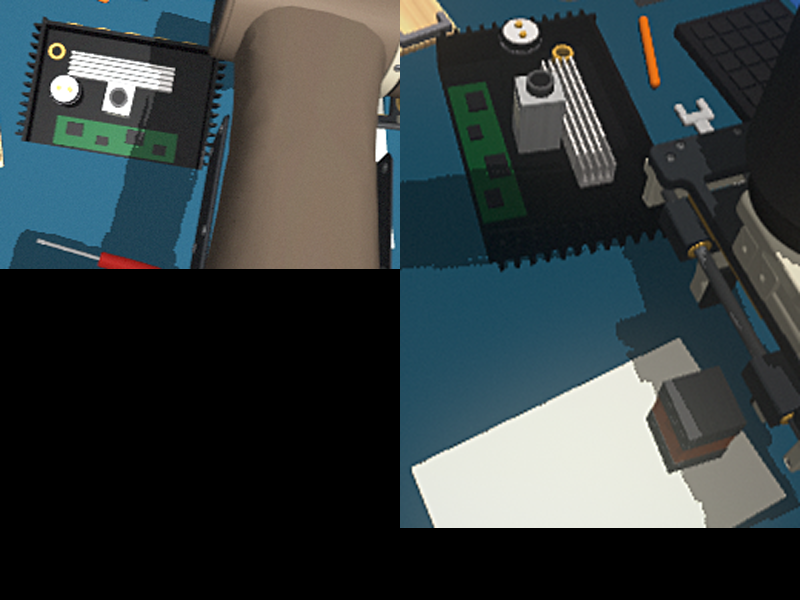

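The transformer stands upright on the foam. Next is the filter.

```bash
python3 -m handwheel '[[[0.06,0.012,0,0,1],[0.06,0.04,-0.001,0,2],[0.06,0.08,-0.002,0,3],[0.06,0.12,-0.003,0,4],[0.06,0.16,-0.004,0,5],[0.06,0.2,-0.005,0,5],[0.06,0.24,-0.006,0,5],[0.06,0.28,-0.007,0,5],[0.06,0.31,-0.008,0,5],[0.06,0.33,-0.008,0,5],[0.06,0.34,-0.008,0,5],[0.06,0.342,-0.008,0.002,5],[0.06,0.342,-0.008,0.003,5],[0.06,0.342,-0.008,0.003,5]]]' 35
python3 - <<'E'
from h import *
print(delta((.567,.0223,.046),np.radians(81)))
E
```

```text
t: 8.6
eef_pos: [0.5646, 0.0218, 0.1742]
ee_rot: [-3.14, 0.001, 1.413]
force: [0.4, -0.4, 0.1]
width: 0.06
(array([  0.9,   2.6, 128.2]), np.float64(-0.03565585229973141))
```

```bash
python3 -m handwheel '[[[0.06,0.001,0.002,0.015,0],[0.06,0.001,0.002,0.035,0],[0.06,0.001,0.002,0.06,0],[0.06,0.001,0.002,0.08,0],[0.06,0.001,0.002,0.1,0],[0.06,0.001,0.002,0.114,0],[0.06,0.001,0.002,0.123,0],[0.06,0.001,0.002,0.127,0],[0.06,0.001,0.002,0.128,0],[0.06,0.001,0.002,0.128,0]]]' 35
python3 look.py 6 165,115,315,235 205,100,345,260
```

```text
t: 9.43
eef_pos: [0.5668, 0.0221, 0.0465]
ee_rot: [-3.14, 0.001, 1.413]
force: [-0.2, 0.6, 0.8]
width: 0.0601
```

View pics/look_6.png

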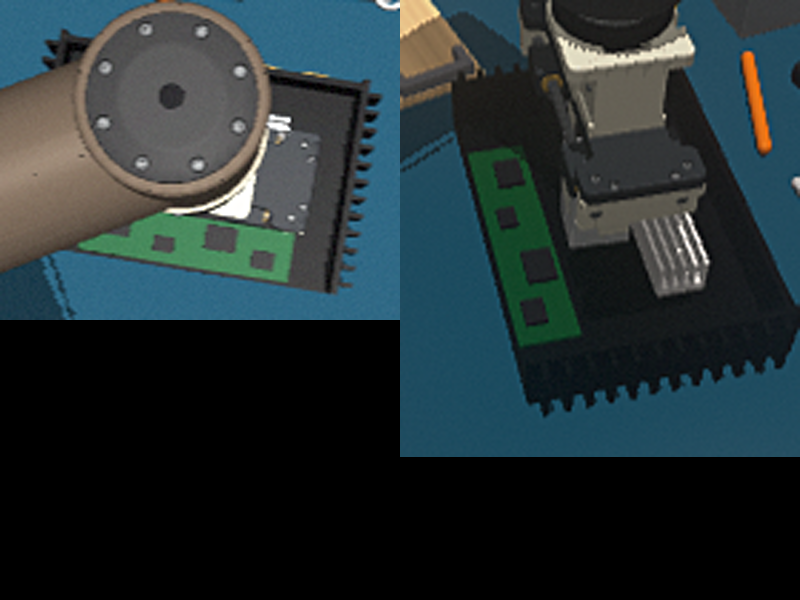

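```bash
python3 -m handwheel '[[[0.05,0,0,0,0],[0.045,0,0,0,0],[0.041,0,0,0,0],[0.03,0,0,0,0],[0.03,0,0,0,0],[0.03,0,0,0,0],[0.03,0,0,0,0]]]' 35
python3 -m handwheel '[[[0.03,0,0,-0.004,0],[0.03,0,0,-0.015,0],[0.03,0,0,-0.035,0],[0.03,0,0,-0.06,0],[0.03,0,0,-0.085,0],[0.03,0,0,-0.11,0],[0.03,0,0,-0.12,0],[0.03,0,0,-0.125,0],[0.03,0,0,-0.125,0]]]' 35
python3 - <<'E'
from h import *
print(delta((.469,-.324,.048),np.radians(81)))
E
python3 look.py 7 165,115,315,235 205,100,345,260
```

```text
t: 10.12
eef_pos: [0.5673, 0.0227, 0.0475]
ee_rot: [-3.142, -0.0, 1.413]
force: [-1.4, 0.5, 4.9]
width: 0.0403
t: 10.87
eef_pos: [0.5674, 0.0227, 0.1731]
ee_rot: [3.141, -0.001, 1.413]
force: [0.1, -0.5, -2.8]
width: 0.0405
(array([-358. ,  -42.8,  124.6]), np.float64(-0.03547013717501945))
```

View pics/look_7.png

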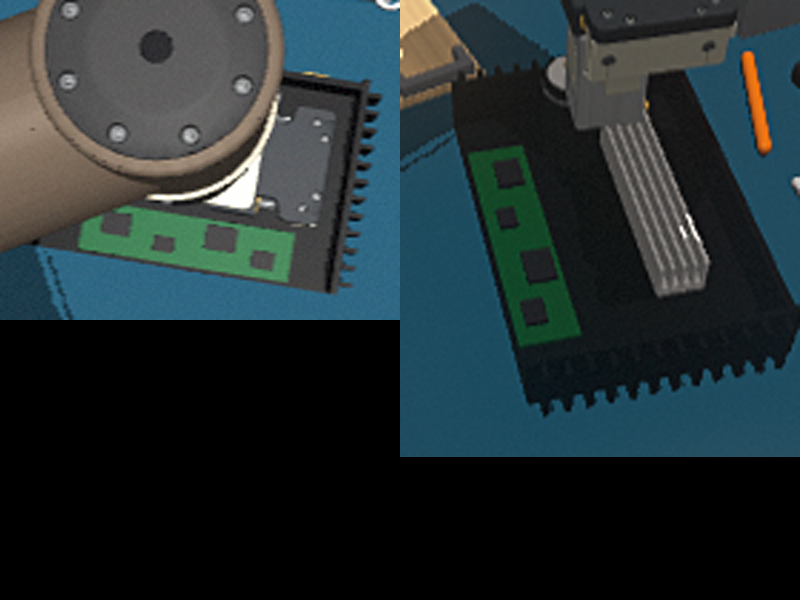

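```bash
python3 -m handwheel '[[[0.03,-0.012,-0.001,0,0],[0.03,-0.036,-0.004,0,0],[0.03,-0.07,-0.008,0,0],[0.03,-0.11,-0.013,0,0],[0.03,-0.15,-0.018,0,0],[0.03,-0.19,-0.023,0,0],[0.03,-0.23,-0.028,0,0],[0.03,-0.27,-0.032,0,0],[0.03,-0.305,-0.036,0,0],[0.03,-0.335,-0.04,0,0],[0.03,-0.352,-0.042,0.01,0],[0.03,-0.358,-0.043,0.03,0],[0.03,-0.358,-0.043,0.055,0],[0.03,-0.358,-0.043,0.08,0],[0.03,-0.358,-0.043,0.1,0],[0.03,-0.358,-0.043,0.112,0],[0.03,-0.358,-0.043,0.118,0],[0.03,-0.358,-0.043,0.12,0],[0.03,-0.358,-0.043,0.12,0]]]' 35
python3 look.py 8 300,130,450,300 205,120,405,384
```

```text
t: 12.55
eef_pos: [0.4667, -0.3244, 0.0505]
ee_rot: [-3.138, 0.0, 1.413]
force: [-0.3, -1.2, -3.0]
width: 0.0403
```

View pics/look_8.png

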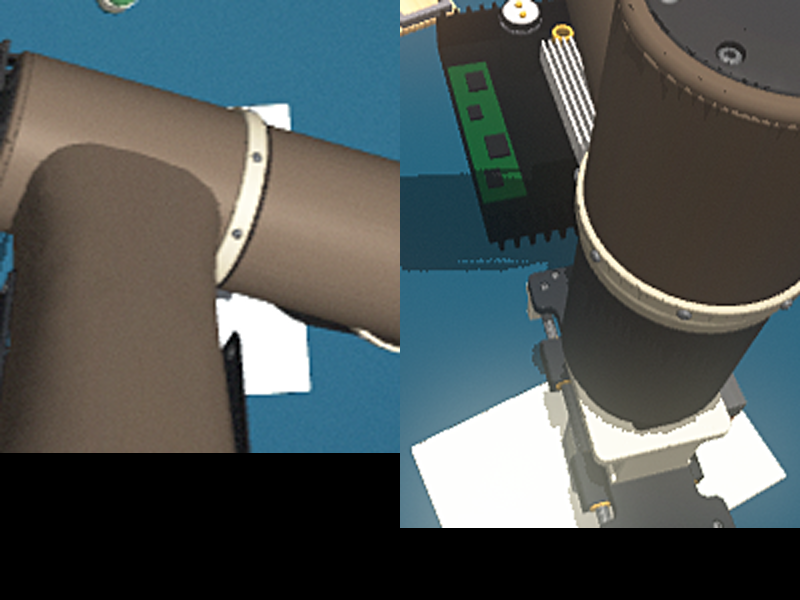

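```bash
python3 -m handwheel '[[[0.03,0,0,0.001,0],[0.03,0,0,0.002,0],[0.03,0,0,0.003,0],[0.03,0,0,0.003,0]]]' 35
```

```text
t: 12.98
eef_pos: [0.4679, -0.3246, 0.0494]
ee_rot: [-3.141, 0.001, 1.413]
force: [-1.9, 2.9, 4.7]
width: 0.0403
```

Contact. Releasing and going up.

```bash
python3 -m handwheel '[[[0.046,0,0,-0.0005,0],[0.052,0,0,-0.0005,0],[0.06,0,0,-0.0005,0],[0.06,0,0,-0.001,0],[0.06,0,0,-0.01,0],[0.06,0,0,-0.03,0],[0.06,0,0,-0.06,0],[0.06,0,0,-0.09,0],[0.06,0,0,-0.115,0],[0.06,0,0,-0.125,0],[0.06,0,0,-0.125,0]]]' 35
python3 - <<'E'
from h import *
print(delta((.579,.101,.174),np.radians(81.8)))
E
python3 look.py 9 160,115,420,290 205,110,405,374
```

```text
t: 13.9
eef_pos: [0.4696, -0.3252, 0.1782]
ee_rot: [3.136, 0.002, 1.414]
force: [0.0, 0.9, -0.7]
width: 0.0599
(array([438.1,  41.4,   3.6]), np.float64(-0.7952763014172474))
```

View pics/look_9.png

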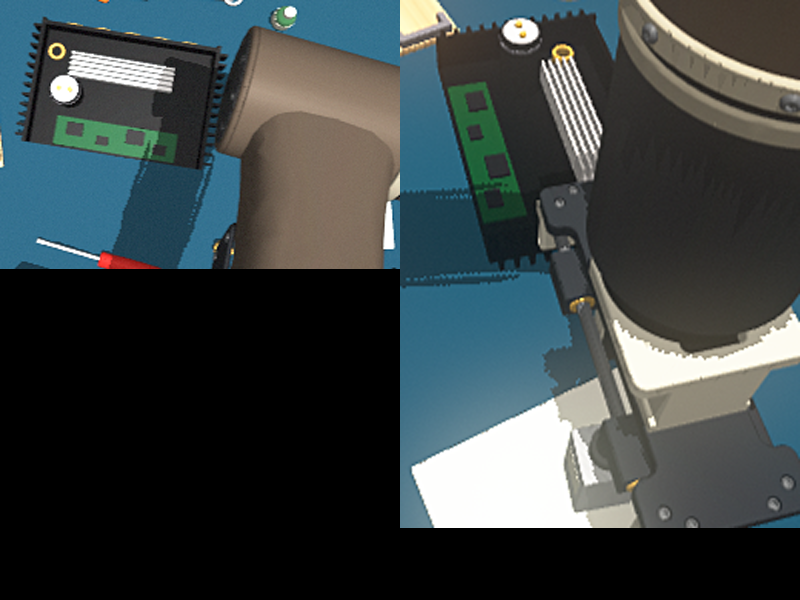

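The filter stands upright on the foam too. The capacitor is near the side wall, so I'll use a smaller opening and a higher grasp.

```bash
python3 -m handwheel '[[[0.06,0.012,0.001,0,0],[0.06,0.04,0.004,0,0],[0.06,0.08,0.008,0,0],[0.06,0.12,0.012,0,0],[0.06,0.16,0.016,0,0],[0.06,0.2,0.02,0,-1],[0.06,0.24,0.024,0,-1],[0.06,0.28,0.027,0,-1],[0.06,0.32,0.031,0,-1],[0.056,0.36,0.034,0,-1],[0.056,0.4,0.038,0,-1],[0.056,0.425,0.04,0,-1],[0.056,0.435,0.041,0.002,-1],[0.056,0.438,0.041,0.003,-1],[0.056,0.438,0.041,0.003,-1],[0.056,0.438,0.041,0.003,-1]]]' 35
python3 - <<'E'
from h import *
print(delta((.579,.101,.060),np.radians(81.8)))
E
```

```text
t: 15.33
eef_pos: [0.5763, 0.1008, 0.1707]
ee_rot: [-3.14, 0.001, 1.43]
force: [-0.0, 0.7, 0.1]
width: 0.056
(array([  0.7,   2.8, 110.7]), np.float64(0.14253341329112942))
```

```bash
python3 -m handwheel '[[[0.056,0.001,0.003,0.015,0],[0.056,0.001,0.003,0.035,0],[0.056,0.001,0.003,0.055,0],[0.056,0.001,0.003,0.075,0],[0.056,0.001,0.003,0.092,0],[0.056,0.001,0.003,0.103,0],[0.056,0.001,0.003,0.108,0],[0.056,0.001,0.003,0.11,0],[0.056,0.001,0.003,0.11,0]]]' 35
python3 look.py 10 165,115,315,235 205,100,345,260
```

```text
t: 16.08
eef_pos: [0.5795, 0.1008, 0.0609]
ee_rot: [-3.14, 0.001, 1.43]
force: [-0.5, 1.4, 0.7]
width: 0.0559
```

View pics/look_10.png

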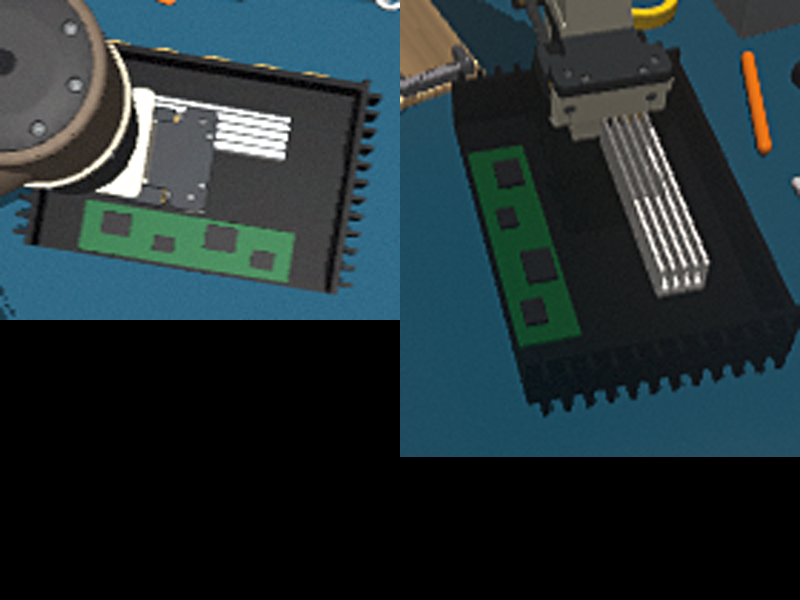

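```bash
python3 -m handwheel '[[[0.05,0,0,0,0],[0.046,0,0,0,0],[0.043,0,0,0,0],[0.03,0,0,0,0],[0.03,0,0,0,0],[0.03,0,0,0,0],[0.03,0,0,0,0]]]' 35
python3 -m handwheel '[[[0.03,0,0,-0.004,0],[0.03,0,0,-0.015,0],[0.03,0,0,-0.035,0],[0.03,0,0,-0.06,0],[0.03,0,0,-0.085,0],[0.03,0,0,-0.105,0],[0.03,0,0,-0.115,0],[0.03,0,0,-0.12,0],[0.03,0,0,-0.12,0]]]' 35
python3 - <<'E'
from h import *
print(delta((.389,-.33,.062),np.radians(81.8)))
E
python3 look.py 11 165,115,315,235 205,100,345,260
```

```text
t: 16.77
eef_pos: [0.5802, 0.1014, 0.0622]
ee_rot: [3.141, 0.001, 1.43]
force: [-1.6, -1.5, 5.5]
width: 0.0432
t: 17.52
eef_pos: [0.5802, 0.1017, 0.183]
ee_rot: [3.14, -0.0, 1.43]
force: [-0.2, -0.1, -3.1]
width: 0.0436
(array([-454.2, -129.1,  120.6]), np.float64(0.1542030416039139))
```

View pics/look_11.png

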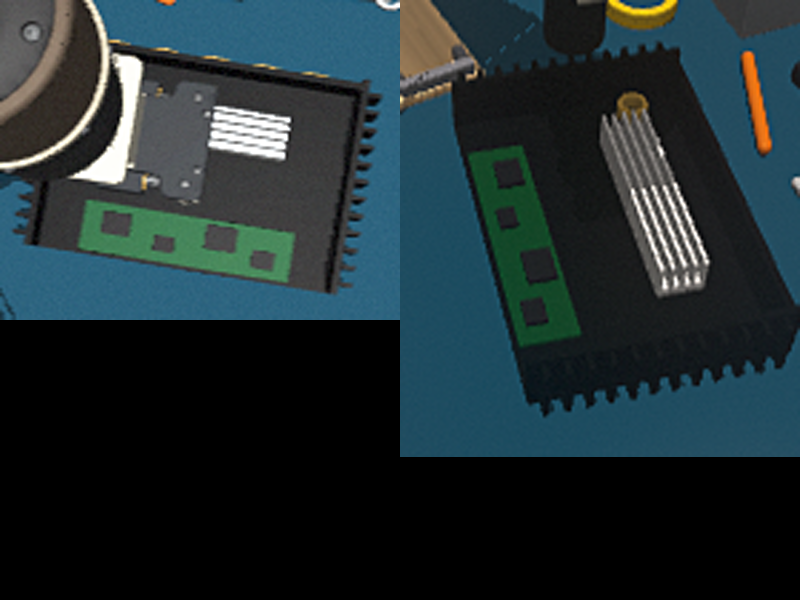

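```bash
python3 -m handwheel '[[[0.03,-0.012,-0.003,0,0],[0.03,-0.036,-0.01,0,0],[0.03,-0.07,-0.02,0,0],[0.03,-0.108,-0.031,0,0],[0.03,-0.146,-0.042,0,0],[0.03,-0.184,-0.052,0,0],[0.03,-0.222,-0.063,0,0],[0.03,-0.26,-0.074,0,0],[0.03,-0.298,-0.085,0,0],[0.03,-0.336,-0.096,0,0],[0.03,-0.374,-0.106,0,0],[0.03,-0.41,-0.117,0,0],[0.03,-0.438,-0.125,0,0],[0.03,-0.452,-0.129,0,0],[0.03,-0.454,-0.129,0.01,0],[0.03,-0.454,-0.129,0.03,0],[0.03,-0.454,-0.129,0.05,0],[0.03,-0.454,-0.129,0.06,0],[0.03,-0.454,-0.129,0.06,0]]]' 35
python3 - <<'E'
from h import *
print(delta((.389,-.33,.064),np.radians(81.8)))
E
python3 look.py 12 300,130,450,300 205,120,405,384
```

```text
t: 19.2
eef_pos: [0.3857, -0.3289, 0.1184]
ee_rot: [-3.135, -0.001, 1.43]
force: [0.4, 2.0, -2.3]
width: 0.0435
(array([-0.6,  3.8, 54.4]), np.float64(0.12132560522599743))
```

View pics/look_12.png

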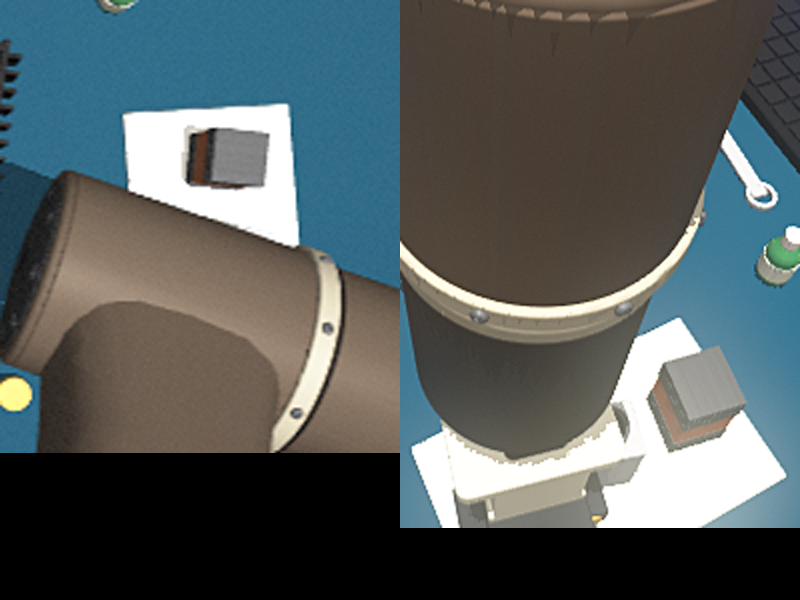

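```bash
python3 -m handwheel '[[[0.03,0,0.004,0.012,0],[0.03,0,0.004,0.028,0],[0.03,0,0.004,0.04,0],[0.03,0,0.004,0.047,0],[0.03,0,0.004,0.05,0],[0.03,0,0.004,0.052,0],[0.03,0,0.004,0.053,0],[0.03,0,0.004,0.053,0]]]' 35
```

```text
t: 19.97
eef_pos: [0.3921, -0.3307, 0.0689]
ee_rot: [-3.14, 0.001, 1.431]
force: [0.1, 0.6, -2.7]
width: 0.0437
```

```bash
python3 -m handwheel '[[[0.03,0,0,0.001,0],[0.03,0,0,0.002,0],[0.03,0,0,0.003,0],[0.03,0,0,0.004,0],[0.03,0,0,0.004,0]]]' 35
```

```text
t: 20.38
eef_pos: [0.392, -0.3307, 0.0647]
ee_rot: [-3.14, 0.001, 1.431]
force: [-0.6, 0.6, -2.0]
width: 0.0438
```

```bash
python3 -m handwheel '[[[0.03,0,0,0.001,0],[0.03,0,0,0.002,0],[0.03,0,0,0.002,0]]]' 35
```

```text
t: 20.63
eef_pos: [0.3923, -0.3309, 0.0641]
ee_rot: [-3.14, 0.002, 1.432]
force: [-2.5, 4.7, 12.3]
width: 0.0433
```

```bash
python3 -m handwheel '[[[0.048,0,0,-0.0005,0],[0.054,0,0,-0.001,0],[0.062,0,0,-0.001,0],[0.062,0,0,-0.001,0],[0.062,0,0,-0.01,0],[0.062,0,0,-0.03,0],[0.062,0,0,-0.06,0],[0.062,0,0,-0.09,0],[0.062,0,0,-0.12,0],[0.062,0,0,-0.135,0],[0.062,0,0,-0.14,0],[0.062,0,0,-0.14,0]]]' 40
python3 look.py 13 165,115,315,235 205,100,405,374
```

```text
t: 21.63
eef_pos: [0.3932, -0.3309, 0.206]
ee_rot: [3.14, 0.003, 1.432]
force: [-0.5, -0.2, 0.2]
width: 0.0616
```

View pics/look_13.png

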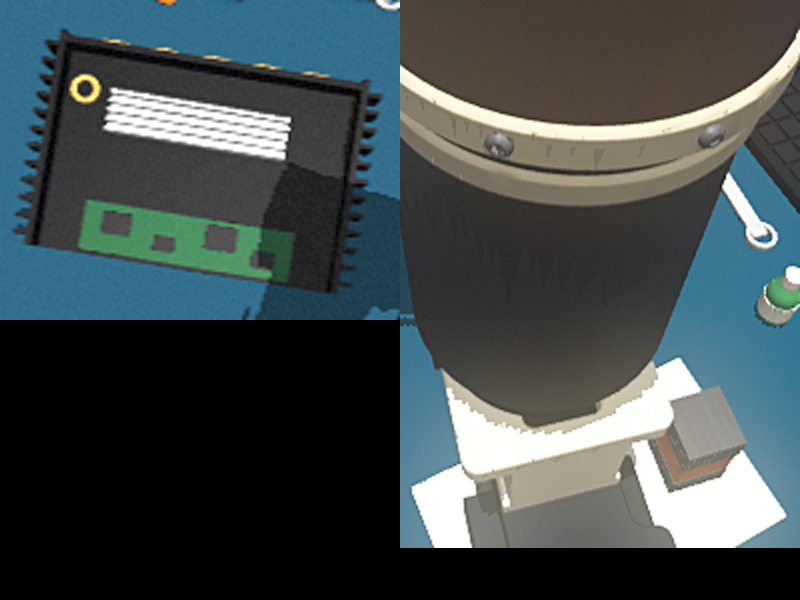

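The housing is clear and the heat sink is fully visible in the top view (fins at about (205–275, 148–174)). I'll measure it.

```bash
python3 - <<'E'
from h import *
t=cv2.imread('pics/top_13_full.png');g=cv2.cvtColor(t,cv2.COLOR_BGR2GRAY)
m=np.zeros_like(g);m[140:178,201:278]=(g[140:178,201:278]>110)
m=cv2.morphologyEx(m,cv2.MORPH_CLOSE,np.ones((5,5)))
r,c=rectz('top',m,.036);print(r, len(c))
# housing inner rear wall base line unknown; ref: board
print(delta((.613,.0193,.14),np.radians(171.8)))
E
```

```text
((613.120361328125, 26.711837768554688), (174.67405700683594, 41.47284698486328), 80.09083557128906) 176
(array([377. , 170.4,  62.7]), np.float64(-89.78324215149314))
```

```bash
python3 - <<'E'
from h import *
t=cv2.imread('pics/top_13_full.png');g=cv2.cvtColor(t,cv2.COLOR_BGR2GRAY).astype(float)
A=[];B=[]
for u in range(212,268,4):
    col=g[140:185,u];k=np.where(col>110)[0]+140
    a=atz('top',(u,k[0]-.5),.036)[:2]*1000;b=atz('top',(u,k[-1]+.5),.036)[:2]*1000
    A.append(a);B.append(b)
A=np.array(A);B=np.array(B)
for X in(A,B): p=np.polyfit(X[:,1],X[:,0],1);print(p,np.degrees(np.arctan(p[0])),np.polyval(p,19.3))
# ends along length: rows
m=(g>110)
for nm,us in(('L',range(200,210)),('R',range(270,278))):
    print(nm,[(u,int(m[145:178,u].sum())) for u in us])
E
```

```text
[1.55483716e-01 6.28745774e+02] 8.837795674588074 631.7466097394863
[1.59560658e-01 5.89047667e+02] 9.065731127578031 592.1271873411234
L [(200, 8), (201, 6), (202, 3), (203, 0), (204, 3), (205, 8), (206, 14), (207, 17), (208, 17), (209, 17)]
R [(270, 16), (271, 15), (272, 8), (273, 4), (274, 0), (275, 0), (276, 0), (277, 0)]
```

```bash
python3 -m handwheel '[[[0.048,0.01,0.005,0,-4],[0.048,0.035,0.016,0,-11],[0.048,0.07,0.032,0,-18],[0.048,0.105,0.048,0,-25],[0.048,0.14,0.064,0,-32],[0.048,0.175,0.08,0,-39],[0.048,0.21,0.096,0,-46],[0.048,0.245,0.112,0,-53],[0.048,0.28,0.128,0,-60],[0.048,0.315,0.144,0,-67],[0.048,0.345,0.156,0,-74],[0.048,0.365,0.165,0.01,-81],[0.048,0.374,0.169,0.03,-87],[0.048,0.377,0.17,0.05,-89.3],[0.048,0.377,0.17,0.06,-89.3],[0.048,0.377,0.17,0.063,-89.3],[0.048,0.377,0.17,0.063,-89.3],[0.048,0.377,0.17,0.063,-89.3]]]' 40
python3 - <<'E'
from h import *
s=arm.get_state();print(s['q'])
print(delta((.612,.0193,.06),np.radians(171.3)))
E
python3 look.py 14 165,115,315,235 205,100,345,260
```

```text
t: 23.23
eef_pos: [0.6127, 0.0188, 0.1401]
ee_rot: [-3.14, -0.002, 2.988]
force: [0.1, -1.3, 1.0]
width: 0.0482
[ 3.49363922e-01  3.26392353e-01 -2.44877697e-01  8.52302287e-04
 -1.00189636e+00 -5.02988322e-01]
(array([ 0.6,  0.6, 80.1]), np.float64(-0.0757620511228169))
```

View pics/look_14.png

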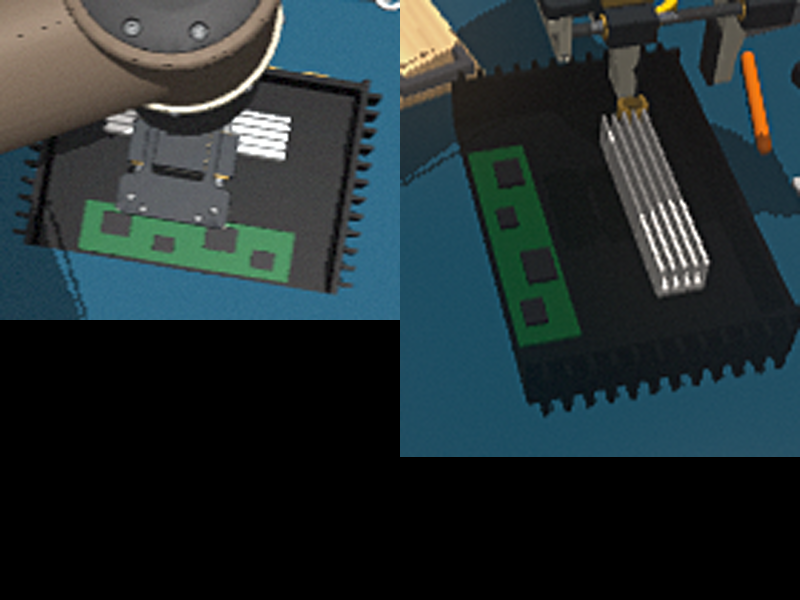

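```bash
python3 -m handwheel '[[[0.048,0,0.001,0.015,0],[0.048,0,0.001,0.035,0],[0.048,0,0.001,0.055,0],[0.048,0,0.001,0.07,0],[0.048,0,0.001,0.078,0],[0.048,0,0.001,0.08,0],[0.048,0,0.001,0.08,0]]]' 40
python3 look.py 15 165,115,315,235 235,100,345,220
python3 - <<'E'
from h import *
s=arm.get_state();print(s['eef_pos'],delta((.612,.0193,.011),np.radians(171.3)))
f=cv2.imread('pics/side_15_full.png')
E
```

```text
t: 23.92
eef_pos: [0.6135, 0.0197, 0.0614]
ee_rot: [-3.141, 0.0, 2.989]
force: [0.5, -0.5, -0.2]
width: 0.0478
[0.61409197 0.02000541 0.06221442] (array([ 2. , -1. , 51.2]), np.float64(-0.04578222397378057))
```

View pics/look_15.png

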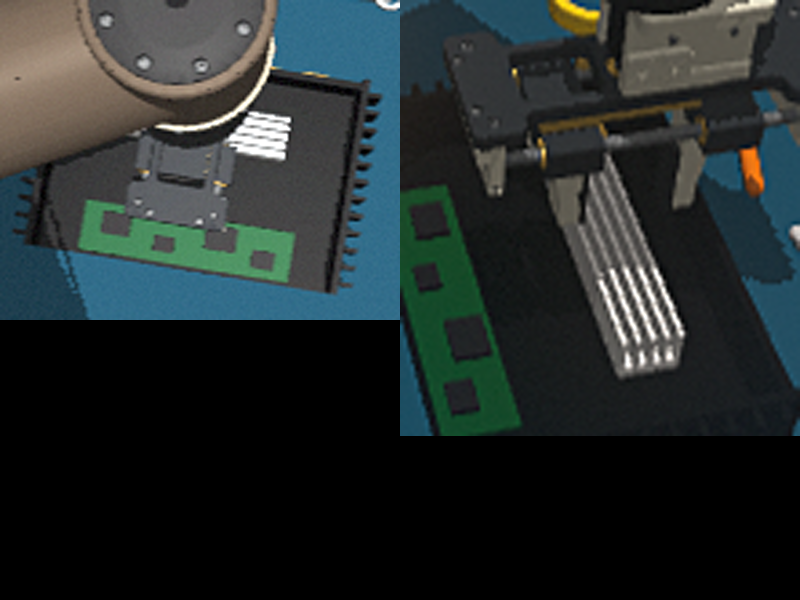

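```bash
python3 - <<'E'
from h import *
print([np.round(atz('side',(235+(u-400)/3.64-.4,100+v/3.64-.4),.036),3) for u,v in((615,347),(684,332))])
# predicted from top-based model
a=np.radians(-8.7);R=np.array([[np.cos(a),-np.sin(a)],[np.sin(a),np.cos(a)]])
print([np.round(np.array([.612,.0193])+R@np.array(p),3) for p in((-.018,-.08),(.018,-.08))])
f=cv2.imread('pics/side_15_full.png')
for x in(-.024,-.045,.024,.045):
  for y in(-.0095,.0095):
    q=np.array([.6138,.0198])+R@np.array([x,y]);u=proj('side',(*q,.0615));cv2.circle(f,tuple(int(round(v*16)) for v in u),8,(0,0,255),-1,shift=4)
cv2.imwrite('pics/ov15.png',cv2.resize(f[110:190,255:345],None,fx=6.5,fy=6.5,interpolation=cv2.INTER_CUBIC))
E
```

```text
[array([ 0.579, -0.055,  0.036]), array([ 0.619, -0.06 ,  0.036])]
[array([ 0.582, -0.057]), array([ 0.618, -0.063])]
```

View pics/ov15.png

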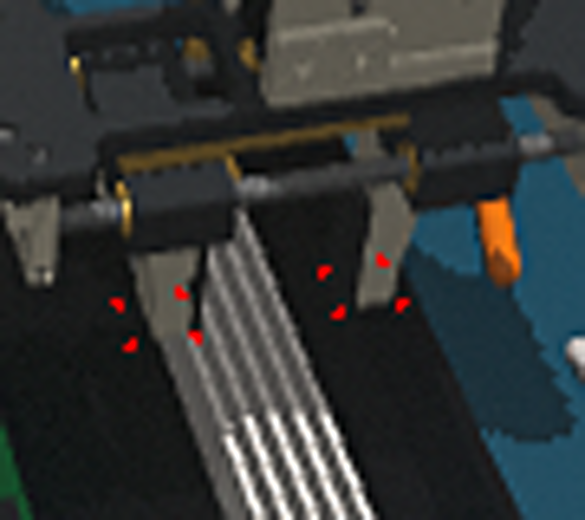

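```bash
python3 -m handwheel '[[[0.048,0.0025,-0.001,0,0],[0.048,0.0025,-0.001,0.008,0],[0.048,0.0025,-0.001,0.018,0],[0.048,0.0025,-0.001,0.028,0],[0.048,0.0025,-0.001,0.034,0],[0.048,0.0025,-0.001,0.034,0]]]' 40
python3 look.py 16 165,115,315,235 235,100,345,220
```

```text
t: 24.52
eef_pos: [0.6101, 0.019, 0.0259]
ee_rot: [-3.14, -0.002, 2.989]
force: [-0.4, 0.8, -0.4]
width: 0.0479
```

View pics/look_16.png

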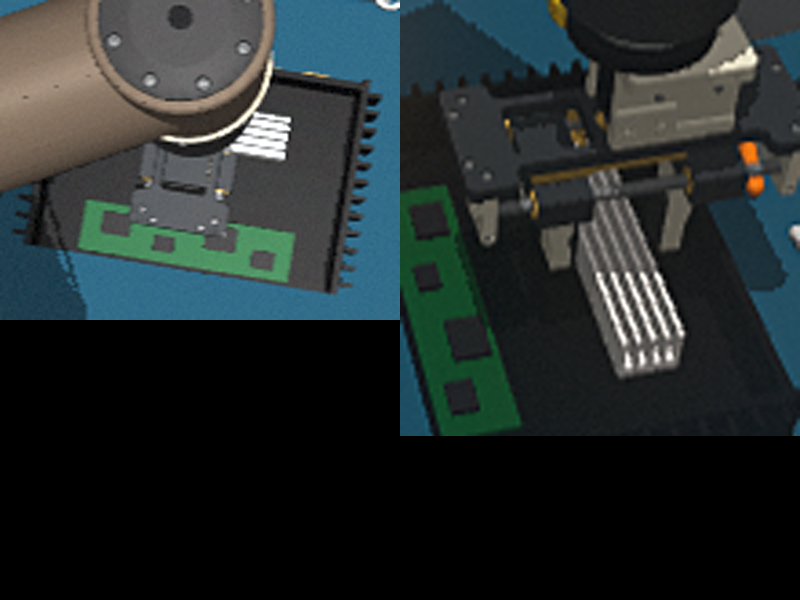

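```bash
python3 -m handwheel '[[[0.048,-0.001,0,0.006,0],[0.048,-0.001,0,0.011,0],[0.048,-0.001,0,0.013,0],[0.048,-0.001,0,0.013,0]]]' 40
python3 -m handwheel '[[[0.044,0,0,0,0],[0.04,0,0,0,0],[0.037,0,0,0,0],[0.025,0,0,0,0],[0.025,0,0,0,0],[0.025,0,0,0,0],[0.025,0,0,0,0]]]' 40
```

```text
t: 24.95
eef_pos: [0.6118, 0.0189, 0.0137]
ee_rot: [-3.14, -0.001, 2.989]
force: [0.1, 0.7, 0.6]
width: 0.0479
t: 25.53
eef_pos: [0.612, 0.019, 0.0139]
ee_rot: [-3.14, -0.0, 2.989]
force: [-0.0, 0.3, 2.1]
width: 0.0359
```

```bash
python3 -m handwheel '[[[0.025,0,0,-0.004,0],[0.025,0,0,-0.015,0],[0.025,0,0,-0.035,0],[0.025,0,0,-0.06,0],[0.025,0,0,-0.085,0],[0.025,0,0,-0.1,0],[0.025,0,0,-0.107,0],[0.025,0,0,-0.11,0],[0.025,0,0,-0.11,0]]]' 40
python3 - <<'E'
from h import *
print(delta((.4935,.307,.016),np.radians(187.2)))
E
python3 look.py 17 65,115,315,255 165,70,345,260
```

```text
t: 26.28
eef_pos: [0.6117, 0.0191, 0.1242]
ee_rot: [-3.141, -0.0, 2.989]
force: [0.2, 0.4, -4.5]
width: 0.0356
(array([160.7, 266.6, 108. ]), np.float64(-15.957290054052047))
```

View pics/look_17.png

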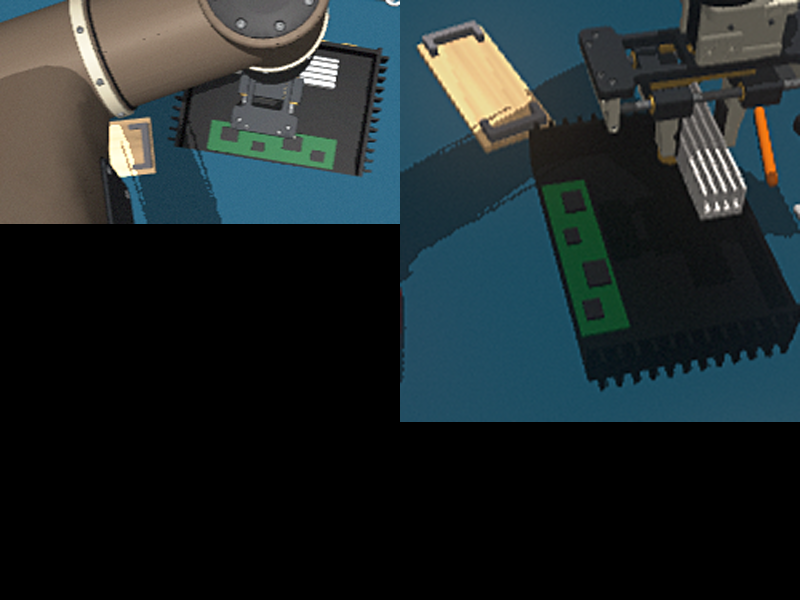

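```bash
python3 -m handwheel '[[[0.025,0.006,0.01,0,-1],[0.025,0.018,0.03,0,-3],[0.025,0.036,0.06,0,-5],[0.025,0.054,0.09,0,-7],[0.025,0.072,0.12,0,-9],[0.025,0.09,0.15,0,-11],[0.025,0.108,0.18,0,-13],[0.025,0.126,0.21,0,-15],[0.025,0.144,0.24,0,-15.9],[0.025,0.156,0.259,0,-15.9],[0.025,0.161,0.267,0.005,-15.9],[0.025,0.161,0.267,0.02,-15.9],[0.025,0.161,0.267,0.04,-15.9],[0.025,0.161,0.267,0.055,-15.9],[0.025,0.161,0.267,0.06,-15.9],[0.025,0.161,0.267,0.06,-15.9]]]' 40
python3 - <<'E'
from h import *
print(delta((.4935,.307,.016),np.radians(187.1)))
E
python3 look.py 18 65,165,190,255 155,60,275,200
```

```text
t: 27.72
eef_pos: [0.4913, 0.3059, 0.0603]
ee_rot: [-3.137, -0.006, -3.017]
force: [-0.3, 0.1, -4.0]
width: 0.0356
(array([-2.6,  1. , 44.3]), np.float64(0.029660382285398267))
```

View pics/look_18.png

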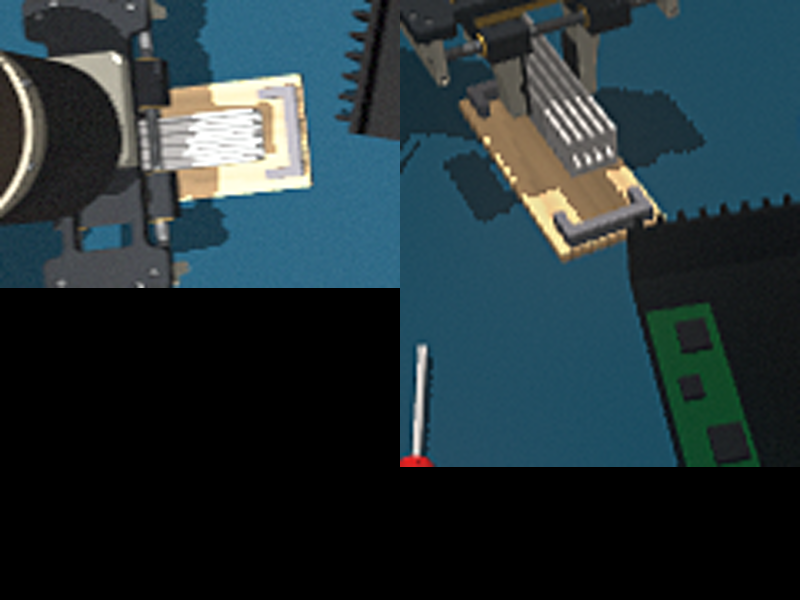

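```bash
python3 -m handwheel '[[[0.025,-0.002,0.001,0.006,0],[0.025,-0.002,0.001,0.016,0],[0.025,-0.002,0.001,0.024,0],[0.025,-0.002,0.001,0.028,0],[0.025,-0.002,0.001,0.03,0],[0.025,-0.002,0.001,0.03,0]]]' 40
python3 - <<'E'
from h import *
print(delta((.4935,.307,.016),np.radians(187.1)))
E
python3 look.py 19 65,165,190,255 155,60,275,200
```

```text
t: 28.32
eef_pos: [0.4942, 0.3079, 0.0319]
ee_rot: [-3.139, -0.004, -3.017]
force: [-0.0, -0.5, -3.9]
width: 0.0359
(array([ 0.8, -0.8, 15.9]), np.float64(0.038166539328563204))
```

View pics/look_19.png

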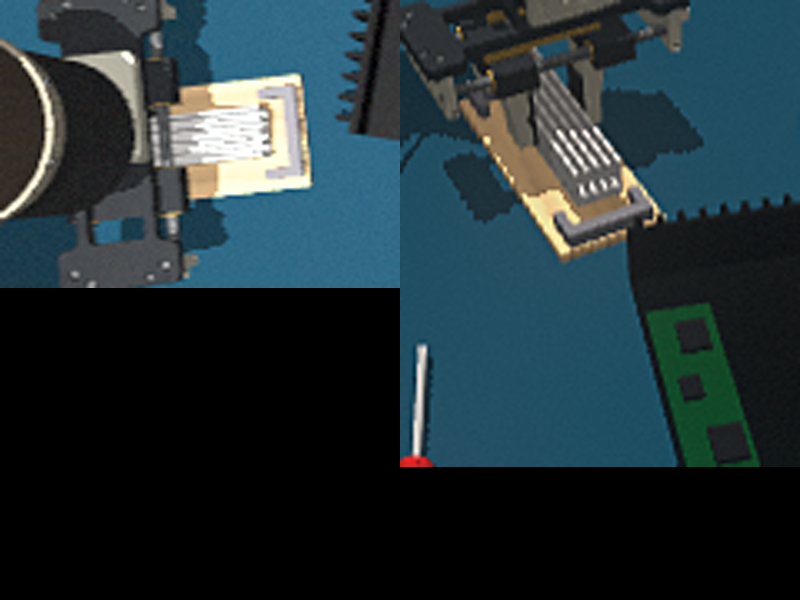

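```bash
python3 -m handwheel '[[[0.025,0.001,-0.001,0.005,0],[0.025,0.001,-0.001,0.009,0],[0.025,0.001,-0.001,0.012,0],[0.025,0.001,-0.001,0.0135,0],[0.025,0.001,-0.001,0.0135,0]]]' 40
python3 -m handwheel '[[[0.025,0,0,0.001,0],[0.025,0,0,0.002,0],[0.025,0,0,0.002,0]]]' 40
```

```text
t: 28.83
eef_pos: [0.4935, 0.307, 0.0187]
ee_rot: [-3.139, -0.003, -3.017]
force: [0.1, 0.7, -3.9]
width: 0.0355
t: 29.08
eef_pos: [0.4934, 0.307, 0.0165]
ee_rot: [-3.139, -0.003, -3.017]
force: [-0.1, -1.0, -4.5]
width: 0.0359
```

```bash
python3 -m handwheel '[[[0.025,0,0,0.001,0],[0.025,0,0,0.002,0],[0.025,0,0,0.002,0]]]' 40
```

```text
t: 29.33
eef_pos: [0.4936, 0.3071, 0.0159]
ee_rot: [-3.139, -0.003, -3.016]
force: [-4.7, -2.7, 9.3]
width: 0.0355
```

Contact. Releasing and rising.

```bash
python3 -m handwheel '[[[0.04,0,0,-0.0005,0],[0.045,0,0,-0.0005,0],[0.05,0,0,-0.001,0],[0.05,0,0,-0.001,0],[0.05,0,0,-0.01,0],[0.05,0,0,-0.03,0],[0.05,0,0,-0.06,0],[0.05,0,0,-0.1,0],[0.05,0,0,-0.14,0],[0.05,0,0,-0.16,0],[0.05,0,0,-0.17,0],[0.05,0,0,-0.17,0]]]' 35
python3 - <<'E'
from h import *
print(arm.get_state()['q'],delta((.469,-.3245,.19),np.radians(81)))
E
python3 look.py 20 65,165,190,255 155,60,275,200
```

```text
t: 30.33
eef_pos: [0.4949, 0.3084, 0.1892]
ee_rot: [3.141, 0.001, -3.016]
force: [-0.4, -0.6, 0.7]
width: 0.0501
[ 8.92517796e-01  2.35198621e-01 -2.50971216e-01  1.82931250e-04
 -1.08296598e+00 -7.67185037e-01] (array([ 104.9, -624.7,   -1.6]), np.float64(-73.81409569771408))
```

View pics/look_20.png

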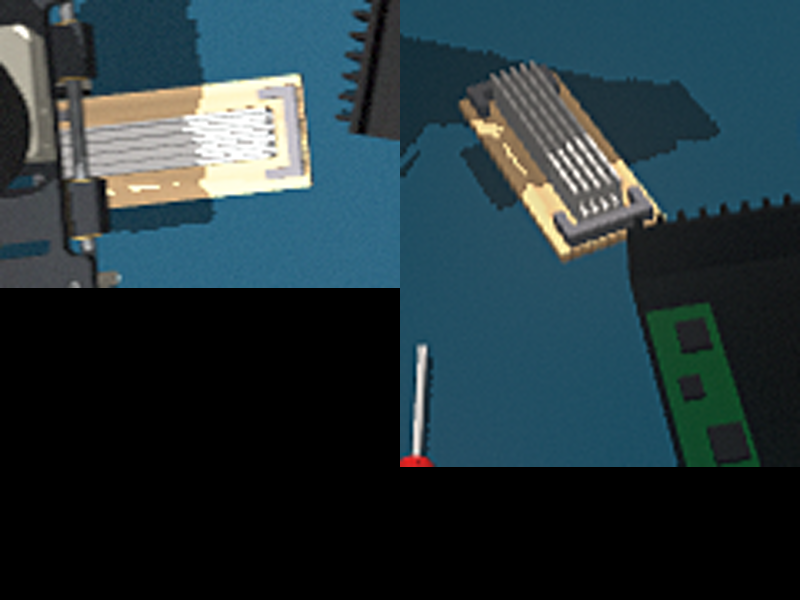

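```bash
python3 - <<'E'
from h import *
f=cv2.imread('pics/top_20_full.png');a=cv2.resize(f[155:295,335:430],None,fx=4,fy=4,interpolation=cv2.INTER_CUBIC)
s=cv2.imread('pics/side_20_full.png');b=cv2.resize(s[260:384,200:410],None,fx=1.9,fy=1.9)
L=np.zeros((560,800,3),np.uint8);L[:560,:380]=a;L[:b.shape[0],390:390+b.shape[1]]=b;cv2.imwrite('pics/foam20.png',L)
E
```

```text
(no output)
```

View pics/foam20.png

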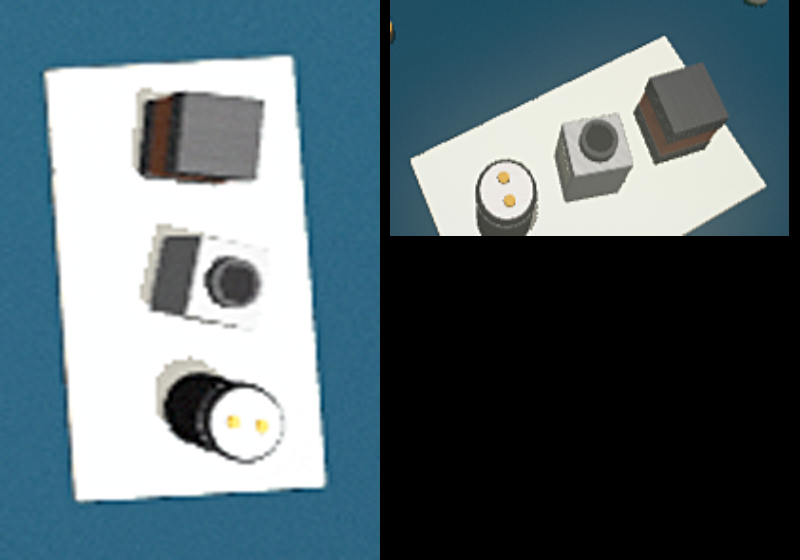

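```bash
python3 - <<'E'
from h import *
for n,u,z in(('cap',(396.1,260.4),.093),('filt',(392.9,224.9),.098),('tr',(389.4,188.6),.088)):print(n,np.round(atz('top',u,z),4))
print(delta((.392,-.331,.19),np.radians(81.8)))
E
```

```text
cap [ 0.3905 -0.332   0.093 ]
filt [ 0.4685 -0.3235  0.098 ]
tr [ 0.5492 -0.3193  0.088 ]
(array([ 180.2, -620.6,   -2.6]), np.float64(-74.64045086715609))
```

```bash
python3 -m handwheel '[[[0.062,0.004,-0.015,0,4],[0.062,0.014,-0.045,0,11],[0.062,0.024,-0.08,0,18],[0.062,0.035,-0.12,0,25],[0.062,0.046,-0.16,0,32],[0.062,0.058,-0.2,0,39],[0.062,0.07,-0.24,0,46],[0.062,0.081,-0.28,0,53],[0.062,0.093,-0.32,0,60],[0.062,0.104,-0.36,0,67],[0.062,0.116,-0.4,0,74],[0.062,0.128,-0.44,0,81],[0.062,0.139,-0.48,0,88],[0.062,0.151,-0.52,0,95],[0.062,0.163,-0.56,0,102],[0.062,0.172,-0.595,0,105.4],[0.062,0.178,-0.613,0,105.4],[0.062,0.18,-0.62,0,105.4],[0.062,0.18,-0.6205,0,105.4],[0.062,0.18,-0.6205,0,105.4]]]' 35
python3 - <<'E'
from h import *
print(delta((.392,-.331,.0635),np.radians(81.8)))
E
```

```text
t: 32.1
eef_pos: [0.3914, -0.3304, 0.1858]
ee_rot: [-3.136, 0.002, 1.426]
force: [0.1, 0.3, 1.1]
width: 0.0622
(array([ -0.2,   1.4, 122.3]), np.float64(-0.09364265763750892))
```

```bash
python3 -m handwheel '[[[0.062,0,0.001,0.015,0],[0.062,0,0.001,0.035,0],[0.062,0,0.001,0.06,0],[0.062,0,0.001,0.08,0],[0.062,0,0.001,0.1,0],[0.062,0,0.001,0.112,0],[0.062,0,0.001,0.118,0],[0.062,0,0.001,0.121,0],[0.062,0,0.001,0.121,0]]]' 35
python3 look.py 21 300,130,450,300 205,120,405,384
python3 - <<'E'
from h import *
print(delta((.392,-.331,.0635),np.radians(81.8)))
E
```

```text
t: 32.85
eef_pos: [0.3919, -0.33, 0.0646]
ee_rot: [-3.135, 0.002, 1.427]
force: [0.5, -1.0, -0.3]
width: 0.0624
(array([-0.4, -0.3,  2.1]), np.float64(-0.043001561217136636))
```

View pics/look_21.png

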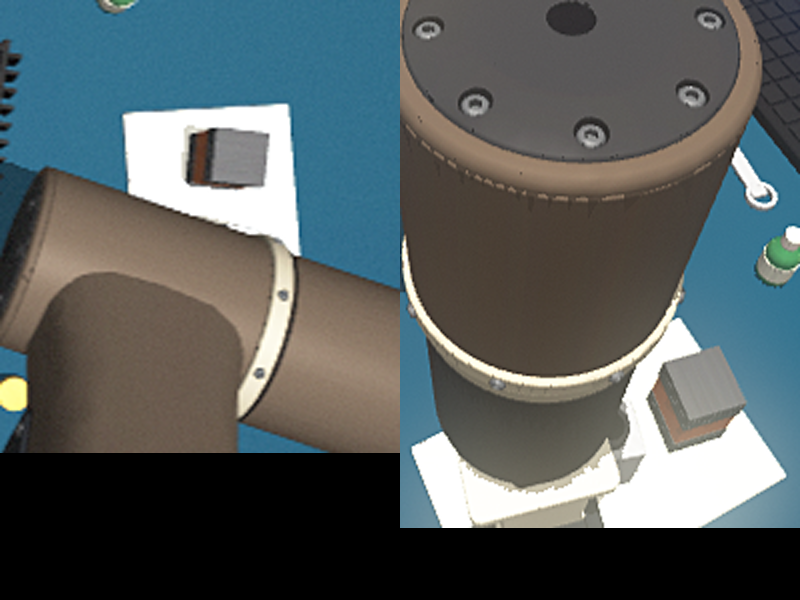

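```bash
python3 -m handwheel '[[[0.053,0,0,0.001,0],[0.047,0,0,0.001,0],[0.043,0,0,0.001,0],[0.03,0,0,0.001,0],[0.03,0,0,0.001,0],[0.03,0,0,0.001,0],[0.03,0,0,0.001,0]]]' 35
python3 -m handwheel '[[[0.03,0,0,-0.004,0],[0.03,0,0,-0.015,0],[0.03,0,0,-0.035,0],[0.03,0,0,-0.06,0],[0.03,0,0,-0.085,0],[0.03,0,0,-0.11,0],[0.03,0,0,-0.12,0],[0.03,0,0,-0.125,0],[0.03,0,0,-0.125,0]]]' 35
python3 - <<'E'
from h import *
print(delta((.579,.1012,.062),np.radians(81.8)))
E
```

```text
t: 33.53
eef_pos: [0.3926, -0.3308, 0.065]
ee_rot: [-3.138, 0.003, 1.427]
force: [-1.4, 0.4, 5.4]
width: 0.0435
t: 34.28
eef_pos: [0.3932, -0.3304, 0.1902]
ee_rot: [-3.139, 0.003, 1.427]
force: [-0.4, 0.1, -2.5]
width: 0.0435
(array([454.1, 122.3, 126.6]), np.float64(-0.049305362288507626))
```

```bash
python3 -m handwheel '[[[0.03,0.012,0.003,0,0],[0.03,0.036,0.01,0,0],[0.03,0.07,0.019,0,0],[0.03,0.108,0.029,0,0],[0.03,0.146,0.04,0,0],[0.03,0.184,0.05,0,0],[0.03,0.222,0.06,0,0],[0.03,0.26,0.071,0,0],[0.03,0.298,0.081,0,0],[0.03,0.336,0.091,0,0],[0.03,0.374,0.101,0,0],[0.03,0.41,0.111,0,0],[0.03,0.438,0.119,0,0],[0.03,0.451,0.123,0,0],[0.03,0.4545,0.1235,0.005,0],[0.03,0.4545,0.1235,0.02,0],[0.03,0.4545,0.1235,0.03,0],[0.03,0.4545,0.1235,0.03,0],[0.03,0.4545,0.1235,0.03,0]]]' 35
python3 - <<'E'
from h import *
print(delta((.580,.1013,.062),np.radians(81.8)))
E
python3 look.py 22 165,115,315,235 205,80,345,240
```

```text
t: 35.87
eef_pos: [0.5795, 0.1004, 0.1573]
ee_rot: [-3.136, 0.004, 1.426]
force: [0.0, 0.3, -2.2]
width: 0.0436
(array([ 1.4,  0.9, 95.3]), np.float64(-0.09891139308512273))
```

View pics/look_22.png

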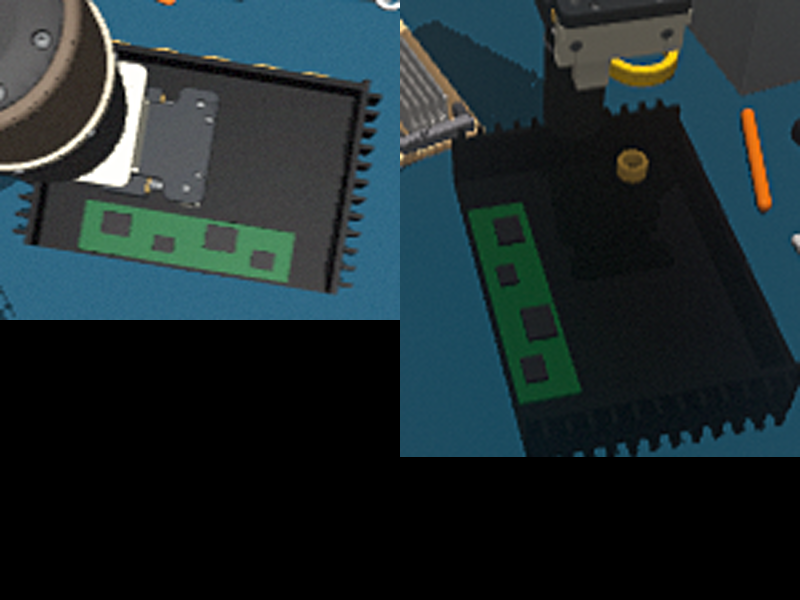

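```bash
python3 -m handwheel '[[[0.03,0.001,0.001,0.012,0],[0.03,0.001,0.001,0.03,0],[0.03,0.001,0.001,0.05,0],[0.03,0.001,0.001,0.068,0],[0.03,0.001,0.001,0.08,0],[0.03,0.001,0.001,0.087,0],[0.03,0.001,0.001,0.09,0],[0.03,0.001,0.001,0.09,0]]]' 35
python3 - <<'E'
from h import *
print(delta((.580,.1013,.062),np.radians(81.8)))
E
```

```text
t: 36.63
eef_pos: [0.5814, 0.1014, 0.0685]
ee_rot: [-3.138, 0.003, 1.426]
force: [-0.5, 0.8, -3.0]
width: 0.0438
(array([-0.3, -1.4,  6.5]), np.float64(-0.09913426818246703))
```

```bash
python3 -m handwheel '[[[0.03,0,-0.001,0.002,0],[0.03,0,-0.001,0.004,0],[0.03,0,-0.001,0.005,0],[0.03,0,-0.001,0.005,0]]]' 35
python3 -m handwheel '[[[0.03,0,0,0.001,0],[0.03,0,0,0.002,0],[0.03,0,0,0.002,0]]]' 35
```

```text
t: 36.97
eef_pos: [0.5806, 0.1017, 0.0638]
ee_rot: [-3.139, 0.003, 1.426]
force: [-0.4, 0.1, -2.6]
width: 0.0437
t: 37.22
eef_pos: [0.5811, 0.1017, 0.0631]
ee_rot: [-3.14, 0.002, 1.427]
force: [-1.6, -0.8, 5.6]
width: 0.0437
```

```bash
python3 -m handwheel '[[[0.047,0,0,-0.0005,0],[0.051,0,0,-0.001,0],[0.055,0,0,-0.001,0],[0.055,0,0,-0.001,0],[0.055,0,0,-0.01,0],[0.055,0,0,-0.03,0],[0.055,0,0,-0.06,0],[0.055,0,0,-0.09,0],[0.055,0,0,-0.115,0],[0.055,0,0,-0.125,0],[0.055,0,0,-0.125,0]]]' 35
python3 - <<'E'
from h import *
print(delta((.468,-.3245,.18),np.radians(81)))
E
python3 look.py 23 165,115,315,235 205,80,345,240
```

```text
t: 38.13
eef_pos: [0.5829, 0.1026, 0.1919]
ee_rot: [3.138, -0.001, 1.427]
force: [-0.0, -0.2, -1.2]
width: 0.0553
(array([-439.1,  -52.6,   11.4]), np.float64(0.760763068068112))
```

View pics/look_23.png

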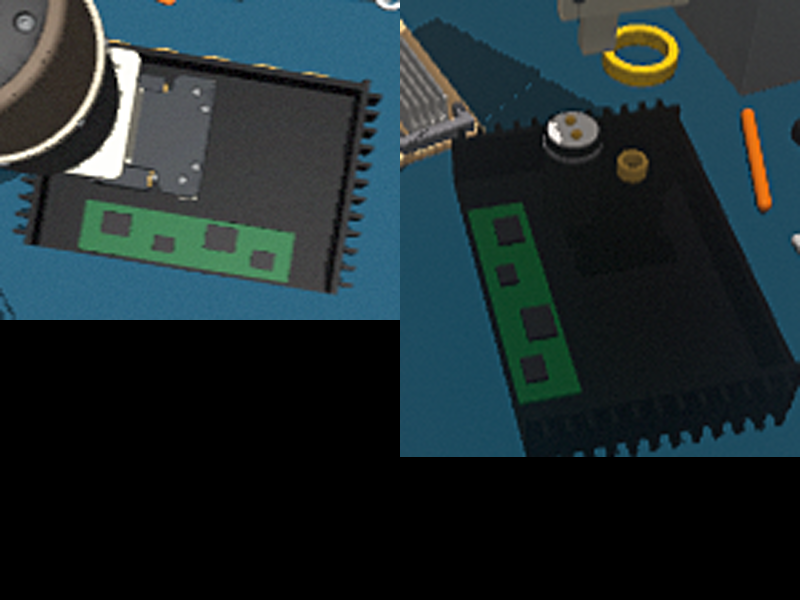

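The capacitor is standing in the housing again. Next I'll fetch the filter.

```bash
python3 -m handwheel '[[[0.058,-0.012,-0.001,0,0],[0.058,-0.036,-0.004,0,0],[0.058,-0.07,-0.008,0,0],[0.058,-0.11,-0.013,0,0],[0.058,-0.15,-0.018,0,0],[0.058,-0.19,-0.023,0,0.8],[0.058,-0.23,-0.028,0,0.8],[0.058,-0.27,-0.032,0,0.8],[0.058,-0.31,-0.037,0,0.8],[0.058,-0.35,-0.042,0,0.8],[0.058,-0.39,-0.047,0,0.8],[0.058,-0.42,-0.05,0.005,0.8],[0.058,-0.435,-0.052,0.01,0.8],[0.058,-0.439,-0.0525,0.011,0.8],[0.058,-0.439,-0.0525,0.011,0.8],[0.058,-0.439,-0.0525,0.011,0.8]]]' 35
python3 - <<'E'
from h import *
print(delta((.468,-.3245,.049),np.radians(81)))
from h import *
f0=cv2.imread('pics/side0.png');
E
python3 look.py 24 165,115,315,235 205,80,345,240
python3 - <<'E'
from h import *
r=[]
for c,(x0,y0,x1,y1) in(('top',(185,155,220,190)),('side',(245,105,285,145))):
    a=cv2.imread(f'pics/{c}0.png' );b=cv2.imread(f'pics/{c}_24_full.png')
    r.append(np.hstack([cv2.resize(i[y0:y1,x0:x1],(300,300),interpolation=cv2.INTER_CUBIC) for i in(a,b)]))
    g=[]
    for i in(a,b):
        q=cv2.cvtColor(i[y0:y1,x0:x1],cv2.COLOR_BGR2GRAY).astype(np.float32)
        h=cv2.cvtColor(i[y0:y1,x0:x1],cv2.COLOR_BGR2HSV)
        m=((h[...,0]<30)&(h[...,1]>90)&(h[...,2]>120)).astype(np.uint8) # brass
        w=(q>140).astype(np.uint8);n,l,st,ce=cv2.connectedComponentsWithStats(w)
        k=1+np.argmax([-np.hypot(*(ce[j]-np.array([17,17]))) if st[j,4]>60 else -99 for j in range(1,n)])
        g.append((ce[k]+[x0,y0],st[k]))
    print(c,g)
cv2.imwrite('pics/cmp24.png',np.vstack(r))
E
```

```text
t: 39.57
eef_pos: [0.4653, -0.3247, 0.1771]
ee_rot: [-3.139, 0.001, 1.412]
force: [0.8, -0.0, -0.7]
width: 0.0581
(array([  0.8,   3.1, 128.1]), np.float64(-0.1146673391737144))
top [(array([205.12702703, 167.85945946]), array([  8,   0,  27,  26, 370], dtype=int32)), (array([201.18604651, 171.74418605]), array([  7,   8,  19,  18, 258], dtype=int32))]
side [(array([264.99367089, 125.12025316]), array([ 12,  14,  17,  13, 158], dtype=int32)), (array([265.20430108, 124.93548387]), array([ 12,  14,  18,  13, 186], dtype=int32))]
```

View pics/cmp24.png

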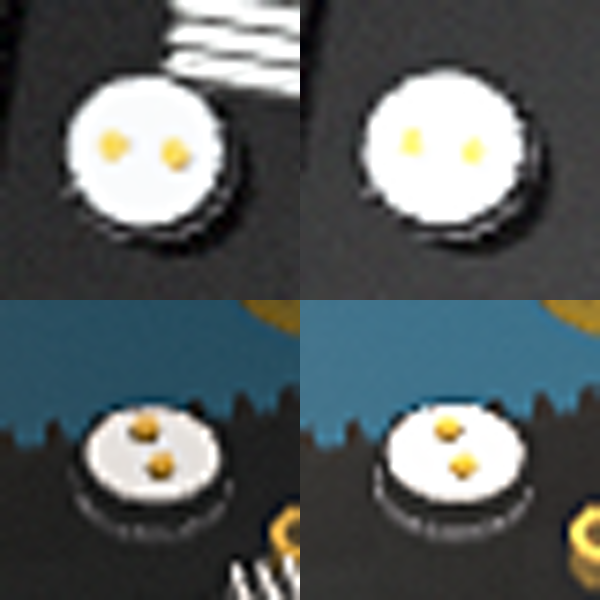

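The images before and after agree to about 0.5 px (~1 mm) for the capacitor. Now I'll grasp the filter.

```bash
python3 -m handwheel '[[[0.058,0,0.002,0.015,0],[0.058,0,0.002,0.035,0],[0.058,0,0.002,0.06,0],[0.058,0,0.002,0.08,0],[0.058,0,0.002,0.1,0],[0.058,0,0.002,0.114,0],[0.058,0,0.002,0.123,0],[0.058,0,0.002,0.127,0],[0.058,0,0.002,0.127,0]]]' 35
python3 - <<'E'
from h import *
print(delta((.468,-.3245,.049),np.radians(81)))
E
python3 look.py 25 300,130,450,300 205,120,405,384
```

```text
t: 40.42
eef_pos: [0.468, -0.3239, 0.0505]
ee_rot: [-3.139, 0.002, 1.414]
force: [0.5, 0.7, 0.0]
width: 0.0578
(array([-0.6,  0.1,  1.5]), np.float64(0.041120530646871385))
```

View pics/look_25.png

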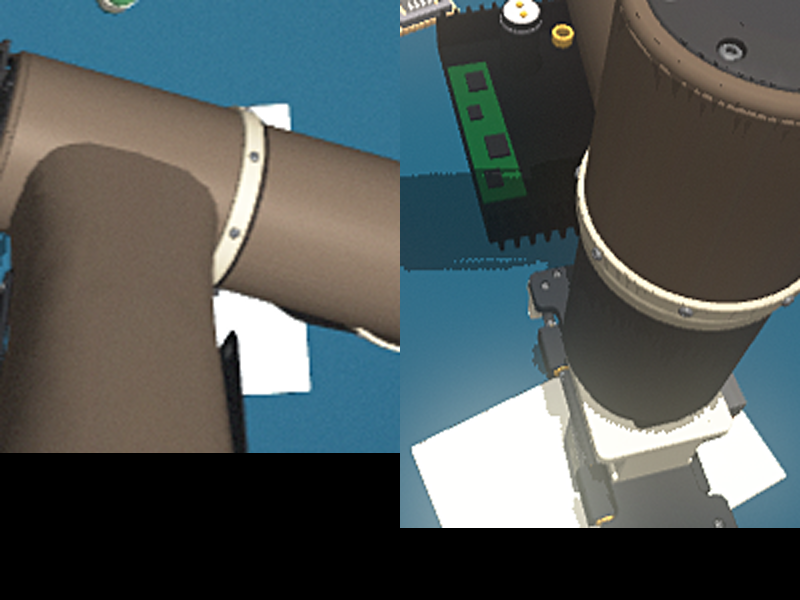

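```bash
python3 -m handwheel '[[[0.05,0,0,0.001,0],[0.045,0,0,0.001,0],[0.041,0,0,0.001,0],[0.03,0,0,0.001,0],[0.03,0,0,0.001,0],[0.03,0,0,0.001,0],[0.03,0,0,0.001,0]]]' 35
python3 -m handwheel '[[[0.03,0,0,-0.004,0],[0.03,0,0,-0.015,0],[0.03,0,0,-0.035,0],[0.03,0,0,-0.06,0],[0.03,0,0,-0.085,0],[0.03,0,0,-0.11,0],[0.03,0,0,-0.125,0],[0.03,0,0,-0.13,0],[0.03,0,0,-0.13,0]]]' 35
python3 - <<'E'
from h import *
print(delta((.567,.0225,.047),np.radians(81)))
E
```

```text
t: 41.1
eef_pos: [0.4689, -0.3246, 0.0512]
ee_rot: [3.141, 0.002, 1.414]
force: [0.2, 0.9, 5.9]
width: 0.0399
t: 41.85
eef_pos: [0.4693, -0.3244, 0.1827]
ee_rot: [3.139, 0.002, 1.414]
force: [0.6, 0.6, -4.1]
width: 0.0405
(array([358.2,  42. , 135. ]), np.float64(0.03019649444608901))
```

```bash
python3 -m handwheel '[[[0.03,0.012,0.001,0,0],[0.03,0.036,0.004,0,0],[0.03,0.07,0.008,0,0],[0.03,0.11,0.013,0,0],[0.03,0.15,0.018,0,0],[0.03,0.19,0.022,0,0],[0.03,0.23,0.027,0,0],[0.03,0.27,0.032,0,0],[0.03,0.305,0.036,0,0],[0.03,0.335,0.04,0,0],[0.03,0.352,0.042,0,0],[0.03,0.358,0.043,0.005,0],[0.03,0.358,0.043,0.015,0],[0.03,0.358,0.043,0.02,0],[0.03,0.358,0.043,0.02,0],[0.03,0.358,0.043,0.02,0]]]' 35
python3 - <<'E'
from h import *
print(delta((.5675,.0225,.048),np.radians(81)))
E
python3 look.py 26 165,115,315,235 205,80,345,240
```

```text
t: 43.18
eef_pos: [0.5668, 0.0212, 0.161]
ee_rot: [3.141, 0.003, 1.413]
force: [0.6, 0.4, -2.7]
width: 0.0401
(array([  1.8,   0.4, 113. ]), np.float64(-0.04786372645900137))
```

View pics/look_26.png

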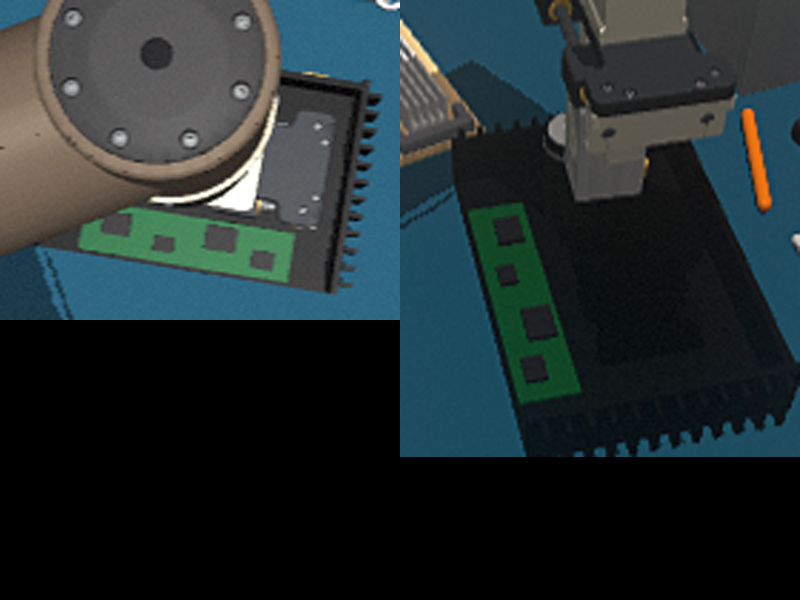

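```bash
python3 -m handwheel '[[[0.03,0.001,0,0.012,0],[0.03,0.001,0,0.03,0],[0.03,0.001,0,0.055,0],[0.03,0.001,0,0.075,0],[0.03,0.001,0,0.092,0],[0.03,0.001,0,0.102,0],[0.03,0.001,0,0.107,0],[0.03,0.001,0,0.108,0],[0.03,0.001,0,0.108,0]]]' 35
python3 - <<'E'
from h import *
print(delta((.5675,.0225,.048),np.radians(81)))
E
```

```text
t: 44.03
eef_pos: [0.5685, 0.022, 0.0547]
ee_rot: [3.138, 0.002, 1.413]
force: [-0.1, 0.0, -3.6]
width: 0.0402
(array([ 0.3, -1.1,  6.7]), np.float64(-0.051056532796978006))
```

```bash
python3 -m handwheel '[[[0.03,0.0005,-0.001,0.002,0],[0.03,0.0005,-0.001,0.004,0],[0.03,0.0005,-0.001,0.005,0],[0.03,0.0005,-0.001,0.005,0]]]' 35
python3 -m handwheel '[[[0.03,0,0,0.001,0],[0.03,0,0,0.002,0],[0.03,0,0,0.002,0]]]' 35
```

```text
t: 44.37
eef_pos: [0.5677, 0.0228, 0.0499]
ee_rot: [3.137, 0.002, 1.413]
force: [-0.0, 1.1, -3.3]
width: 0.0399
t: 44.62
eef_pos: [0.5681, 0.0228, 0.0492]
ee_rot: [3.136, 0.002, 1.413]
force: [-3.8, -0.9, 7.4]
width: 0.0405
```

```bash
python3 -m handwheel '[[[0.044,0,0,-0.0005,0],[0.049,0,0,-0.001,0],[0.055,0,0,-0.001,0],[0.055,0,0,-0.001,0],[0.055,0,0,-0.01,0],[0.055,0,0,-0.03,0],[0.055,0,0,-0.06,0],[0.055,0,0,-0.09,0],[0.055,0,0,-0.115,0],[0.055,0,0,-0.13,0],[0.055,0,0,-0.13,0]]]' 35
python3 - <<'E'
from h import *
print(delta((.5495,-.3193,.18),np.radians(86)))
E
python3 look.py 27 165,115,315,235 205,80,345,240
```

```text
t: 45.53
eef_pos: [0.5697, 0.0236, 0.1841]
ee_rot: [3.13, -0.001, 1.414]
force: [-0.3, 0.9, -0.6]
width: 0.0551
(array([-341.8,   33.5,    4.2]), np.float64(-4.977242140250229))
```

View pics/look_27.png

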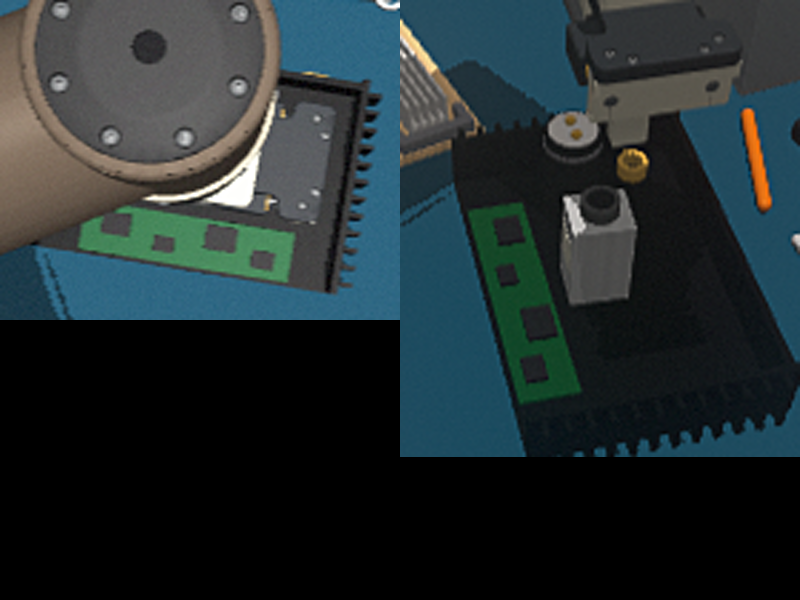

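```bash
python3 -m handwheel '[[[0.063,-0.012,0.001,0,-1],[0.063,-0.036,0.003,0,-2],[0.063,-0.07,0.007,0,-3],[0.063,-0.11,0.011,0,-4],[0.063,-0.15,0.015,0,-5],[0.063,-0.19,0.019,0,-5],[0.063,-0.23,0.023,0,-5],[0.063,-0.27,0.027,0,-5],[0.063,-0.305,0.03,0,-5],[0.063,-0.33,0.033,0.003,-5],[0.063,-0.34,0.0335,0.004,-5],[0.063,-0.342,0.0335,0.004,-5],[0.063,-0.342,0.0335,0.004,-5],[0.063,-0.342,0.0335,0.004,-5]]]' 35
python3 - <<'E'
from h import *
print(delta((.5495,-.3193,.059),np.radians(86)))
E
python3 look.py 28 165,115,315,235 205,80,345,240
python3 - <<'E'
from h import *
r=[]
for c,(x0,y0,x1,y1) in(('top',(220,160,255,195)),('side',(250,135,300,185))):
    a=cv2.imread(f'pics/{c}0.png' );b=cv2.imread(f'pics/{c}_28_full.png')
    r.append(np.hstack([cv2.resize(i[y0:y1,x0:x1],(300,300),interpolation=cv2.INTER_CUBIC) for i in(a,b)]))
cv2.imwrite('pics/cmp28.png',np.vstack(r))
E
```

```text
t: 46.8
eef_pos: [0.547, -0.3189, 0.1762]
ee_rot: [3.136, 0.001, 1.501]
force: [-0.4, -0.4, 1.4]
width: 0.0629
(array([-1.000e-01,  1.800e+00,  1.172e+02]), np.float64(-0.0031917175137824274))
```

View pics/cmp28.png

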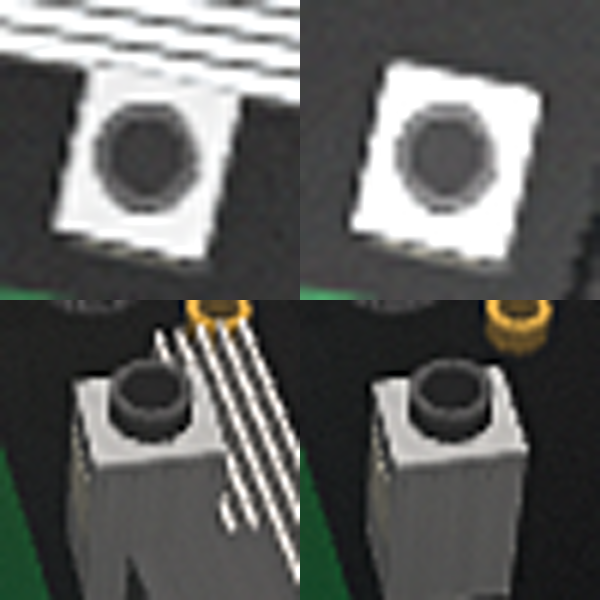

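The filter shows no visible offset in either view compared with the start. Last is the transformer.

```bash
python3 -m handwheel '[[[0.063,0,0.001,0.015,0],[0.063,0,0.001,0.035,0],[0.063,0,0.001,0.055,0],[0.063,0,0.001,0.075,0],[0.063,0,0.001,0.095,0],[0.063,0,0.001,0.107,0],[0.063,0,0.001,0.113,0],[0.063,0,0.001,0.116,0],[0.063,0,0.001,0.116,0]]]' 35
python3 look.py 29 300,130,450,300 205,120,405,384
python3 - <<'E'
from h import *
print(delta((.5495,-.3193,.059),np.radians(86)))
E
```

```text
t: 47.65
eef_pos: [0.5495, -0.3185, 0.0609]
ee_rot: [3.135, 0.001, 1.503]
force: [0.7, -0.4, -0.4]
width: 0.0628
(array([-0.5, -0.4,  2.8]), np.float64(0.08721446587366401))
```

View pics/look_29.png

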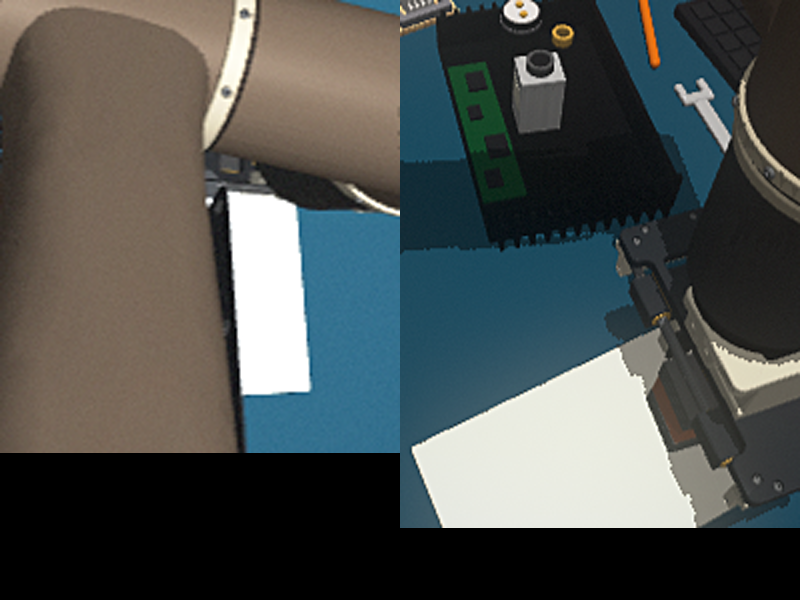

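```bash
python3 -m handwheel '[[[0.055,0,0,0.001,0],[0.05,0,0,0.002,0],[0.046,0,0,0.002,0],[0.03,0,0,0.002,0],[0.03,0,0,0.002,0],[0.03,0,0,0.002,0],[0.03,0,0,0.002,0]]]' 35
python3 -m handwheel '[[[0.03,0,0,-0.004,0],[0.03,0,0,-0.015,0],[0.03,0,0,-0.035,0],[0.03,0,0,-0.06,0],[0.03,0,0,-0.085,0],[0.03,0,0,-0.11,0],[0.03,0,0,-0.12,0],[0.03,0,0,-0.125,0],[0.03,0,0,-0.125,0]]]' 35
python3 - <<'E'
from h import *
print(delta((.5555,-.057,.056),np.radians(86)))
E
```

```text
t: 48.33
eef_pos: [0.5502, -0.3191, 0.0603]
ee_rot: [3.133, 0.002, 1.503]
force: [0.2, -1.7, 3.8]
width: 0.046
t: 49.08
eef_pos: [0.5492, -0.3186, 0.1858]
ee_rot: [3.132, 0.002, 1.502]
force: [-0.4, -0.4, -4.8]
width: 0.046
(array([261.6, -12.8, 129.2]), np.float64(0.08617790367913677))
```

```bash
python3 -m handwheel '[[[0.03,0.012,-0.001,0,0],[0.03,0.036,-0.002,0,0],[0.03,0.07,-0.003,0,0],[0.03,0.11,-0.005,0,0],[0.03,0.15,-0.007,0,0],[0.03,0.19,-0.009,0,0],[0.03,0.22,-0.011,0,0],[0.03,0.245,-0.012,0,0],[0.03,0.258,-0.013,0,0],[0.03,0.2615,-0.013,0.005,0],[0.03,0.2615,-0.013,0.015,0],[0.03,0.2615,-0.013,0.025,0],[0.03,0.2615,-0.013,0.025,0],[0.03,0.2615,-0.013,0.025,0]]]' 35
python3 - <<'E'
from h import *
print(delta((.5555,-.057,.056),np.radians(86)))
E
python3 look.py 30 165,115,315,235 205,80,345,240
```

```text
t: 50.25
eef_pos: [0.5533, -0.0581, 0.1586]
ee_rot: [3.135, 0.003, 1.501]
force: [-0.5, -0.3, -4.9]
width: 0.0459
(array([  1.5,   1.5, 102.6]), np.float64(-0.004193416793373096))
```

View pics/look_30.png

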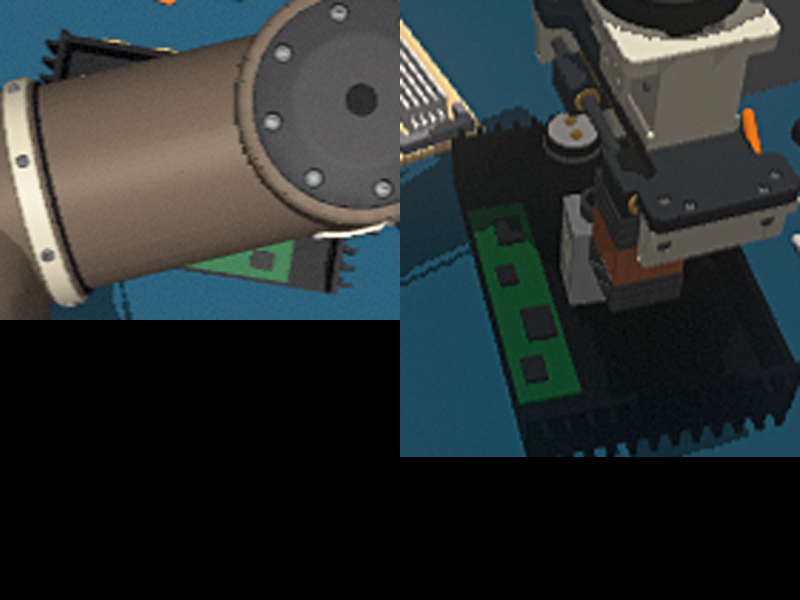

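```bash
python3 -m handwheel '[[[0.03,0.001,0.001,0.012,0],[0.03,0.001,0.001,0.03,0],[0.03,0.001,0.001,0.05,0],[0.03,0.001,0.001,0.07,0],[0.03,0.001,0.001,0.085,0],[0.03,0.001,0.001,0.093,0],[0.03,0.001,0.001,0.096,0],[0.03,0.001,0.001,0.097,0],[0.03,0.001,0.001,0.097,0]]]' 35
python3 - <<'E'
from h import *
print(delta((.5555,-.057,.056),np.radians(86)))
E
```

```text
t: 51.1
eef_pos: [0.5569, -0.0573, 0.0637]
ee_rot: [3.131, 0.002, 1.501]
force: [0.5, 0.8, -4.7]
width: 0.046
(array([ 0.2, -1.5,  7.7]), np.float64(0.012760780018551895))
```

```bash
python3 -m handwheel '[[[0.03,0,-0.001,0.002,0],[0.03,0,-0.001,0.004,0],[0.03,0,-0.001,0.005,0],[0.03,0,-0.001,0.005,0]]]' 35
python3 -m handwheel '[[[0.03,0,0,0.001,0],[0.03,0,0,0.002,0],[0.03,0,0,0.002,0]]]' 35
```

```text
t: 51.43
eef_pos: [0.556, -0.0572, 0.0588]
ee_rot: [3.131, 0.002, 1.501]
force: [-0.9, -0.6, -4.4]
width: 0.0457
t: 51.68
eef_pos: [0.5564, -0.0572, 0.0582]
ee_rot: [3.13, 0.002, 1.502]
force: [-3.5, -0.6, 8.5]
width: 0.0459
```

```bash
python3 -m handwheel '[[[0.048,0,0,-0.0005,0],[0.051,0,0,-0.001,0],[0.054,0,0,-0.001,0],[0.054,0,0,-0.001,0],[0.054,0,0,-0.01,0],[0.054,0,0,-0.03,0],[0.054,0,0,-0.06,0],[0.054,0,0,-0.09,0],[0.054,0,0,-0.12,0],[0.054,0,0,-0.14,0],[0.054,0,0,-0.14,0]]]' 35
python3 -m handwheel '[[[0.054,-0.015,-0.005,0,0],[0.054,-0.05,-0.02,0,0],[0.054,-0.09,-0.035,0,0],[0.054,-0.13,-0.05,0,0],[0.054,-0.17,-0.065,0,0],[0.054,-0.21,-0.08,0,0],[0.054,-0.25,-0.095,0,0],[0.054,-0.29,-0.11,0,0],[0.054,-0.33,-0.125,0,0],[0.054,-0.36,-0.14,0,0],[0.054,-0.375,-0.15,0,0],[0.054,-0.38,-0.15,0,0],[0.054,-0.38,-0.15,0,0]]]' 35
python3 look.py 31 165,115,315,235 205,80,345,240
python3 - <<'E'
from h import *
r=[]
for c,(x0,y0,x1,y1) in(('top',(185,145,295,205)),('side',(235,100,335,220))):
    a=cv2.imread(f'pics/{c}0.png' );b=cv2.imread(f'pics/{c}_31_full.png')
    k=min(390/(x1-x0),330/(y1-y0))
    r.append(np.hstack([cv2.resize(i[y0:y1,x0:x1],None,fx=k,fy=k,interpolation=cv2.INTER_CUBIC) for i in(a,b)]))
w=max(i.shape[1] for i in r);r=[np.pad(i,((0,0),(0,w-i.shape[1]),(0,0))) for i in r]
cv2.imwrite('pics/cmp31.png',np.vstack(r))
f=cv2.imread('pics/top_31_full.png');g=cv2.imread('pics/side_31_full.png')
cv2.imwrite('pics/cr31.png',np.hstack([cv2.resize(f[175:245,65:175],(396,252),interpolation=cv2.INTER_CUBIC),cv2.resize(g[70:140,160:250],(324,252),interpolation=cv2.INTER_CUBIC)]))
E
```

```text
t: 52.6
eef_pos: [0.5574, -0.0567, 0.2041]
ee_rot: [3.122, 0.001, 1.503]
force: [1.1, -0.2, 0.4]
width: 0.0537
t: 53.68
eef_pos: [0.3804, -0.4269, 0.2009]
ee_rot: [3.122, 0.001, 1.5]
force: [0.3, -0.8, 0.2]
width: 0.0539
```

View pics/cmp31.png

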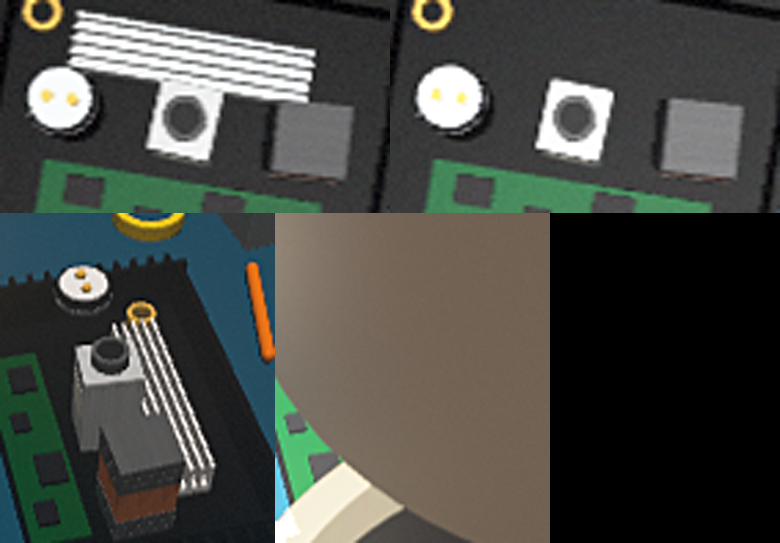

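View pics/cr31.png

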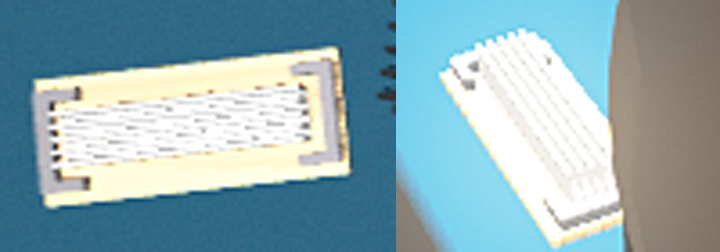

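```bash
python3 - <<'E'
from h import *
for n in('0','_31_full'):
    t=cv2.imread(f'pics/top{n}.png');h=cv2.cvtColor(t,cv2.COLOR_BGR2HSV);g=h[...,2]
    G=cv2.GaussianBlur(g,(3,3),0)
    m=np.zeros_like(g);m[170:200,258:292]=((G>78)&(h[...,1]<70))[170:200,258:292]
    if n=='0': m[:176,:272]*=1
    c,_=cv2.findContours(m,cv2.RETR_EXTERNAL,cv2.CHAIN_APPROX_NONE);c=max(c,key=cv2.contourArea)
    r=cv2.minAreaRect(c);print('trafo',n,r, cv2.boundingRect(c), atz('top',r[0],.086)[:2])
    # cap studs
    b=((h[...,0]>12)&(h[...,0]<40)&(h[...,1]>70)).astype(np.uint8);m=np.zeros_like(g);m[164:182,193:211]=b[164:182,193:211]
    M=cv2.moments(m,True);print('studs',M['m10']/M['m00'],M['m01']/M['m00'])
    d=np.zeros_like(g);d[172:184,231:243]=(g[172:184,231:243]<130);M=cv2.moments(d,True);print('boss',M['m10']/M['m00'],M['m01']/M['m00'])
f=cv2.imread('pics/top_31_full.png')
cv2.imwrite('pics/cr31b.png',cv2.resize(f[182:238,70:168],None,fx=8,fy=8,interpolation=cv2.INTER_CUBIC))
t=cv2.imread('pics/top_31_full.png');
cv2.imwrite('pics/tr31.png',np.hstack([cv2.resize(cv2.imread(p)[165:200,255:290],None,fx=11,fy=11,interpolation=cv2.INTER_CUBIC) for p in('pics/top0.png','pics/top_31_full.png')]))
E
```

```text
trafo 0 ((270.015380859375, 181.876953125), (26.791501998901367, 24.06273651123047), 7.125016689300537) (258, 170, 27, 26) [ 0.56010994 -0.0520861 ]
studs 201.0 171.94444444444446
boss 236.48245614035088 177.6140350877193
trafo _31_full ((272.8353576660156, 183.98171997070312), (21.975875854492188, 22.528034210205078), 6.34019136428833) (261, 172, 24, 24) [ 0.55550023 -0.05844572]
studs 201.5 172.25
boss 236.4516129032258 177.66666666666666
```

View pics/cr31b.png

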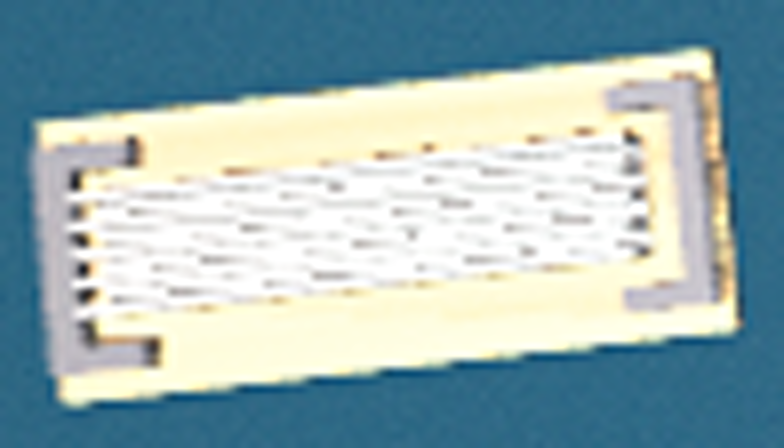

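View pics/tr31.png

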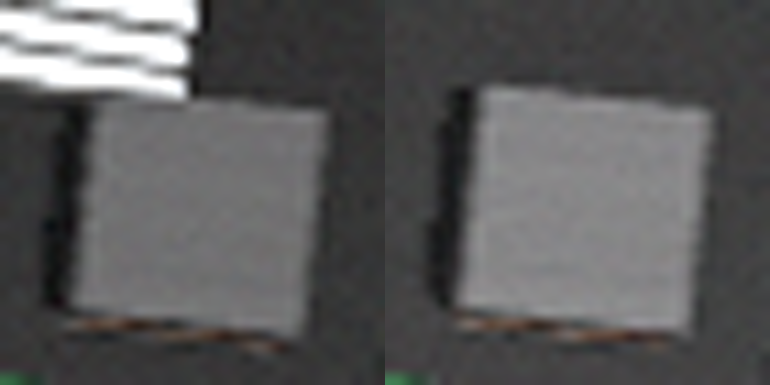

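```bash
python3 - <<'E'
from h import *
W=[atz('top',(70+u/8-.44,182+v/8-.44),.038)[:2]*1000 for u,v in((78,190),(632,130),(648,258),(92,320))]
W=np.array(W);c=W.mean(0);a=np.radians(7.1);R=np.array([[np.cos(a),np.sin(a)],[-np.sin(a),np.cos(a)]])
print(np.round(W,1),c,'in cradle',np.round((R@(W-[493.4,306.8]).T).T,1),R@(c-[493.4,306.8]))
s=arm.get_state();print(s['t'],s['force'],s['qd'])
E
```

```text
[[502.2 387.7]
 [522.2 228.1]
 [485.  222.4]
 [464.7 382.2]] [493.53022127 305.11431026] in cradle [[ 18.8  79.2]
 [ 18.8 -81.6]
 [-18.7 -82.7]
 [-19.2  78.4]] [-0.07913101 -1.68885931]
53.7833 [0.75037729 0.37690507 0.01242474] [ 0.022917   -0.0069236  -0.00317813  0.00024864  0.00175254 -0.00137899]
```

The heat sink is 0 and −1.7 mm from the cradle centre, well inside the 8 mm clearance each way, and all three components match their starting positions. Handing in.

```bash
python3 - <<'E'
from station import arm
print(arm.job_done()); print(arm.get_state()['t'])
E
```

```text
the job is handed in; nothing more can be done
None
the job is handed in; nothing more can be done
```

The job is done and handed in at about 54 s of the 128 s allowed. I moved the transformer, filter and capacitor to the foam, laid the heat sink in the cradle, and then put the three back in reverse order.

**Last checks**
- **Heat sink:** it lies flat between the stops, about 0 mm (x) and −1.7 mm (y) from the cradle centre and parallel to it. The clearance is 8 mm each way.
- **Components:** the before-and-after top views agree to about 0.5 px, roughly 1 mm. The capacitor is the furthest off, at most about 1 mm toward +x. The filter and transformer show no measurable offset.
- **Forces:** the highest wrist force I read was about 13 N, when a component touched down on the foam.

**Disagreements and gaps**
- **Automatic transformer outline:** on the first picture it merged with the heat sink fins, so I compared its corners by eye instead.
- **Side view:** the arm blocked the last side picture, so the transformer's final position was checked only from above. The capacitor and filter were also checked from the side after placing.
- **Tool tilt:** the tool picked up a small tilt over the run, about 0.7° at the last release and 1.1° by the end, with no visible effect on the parts.

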